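# Pack and lock a vial transport case

## Robot

A 7-joint arm with a two-finger parallel gripper is mounted at the origin on the work surface. World frame = base frame: x ahead of the robot, y to its left, z up, the work surface at z = 0. Lengths are in m, angles in rad, forces in N, time in s.
With the tool pointing down it reaches from about 0.425 to 0.925 m from the base axis. Payload 6.8 kg.
Tool frame: the origin (TCP) lies midway between the tips of the shut fingers; the grasp point (between the pads) lies 19 mm behind it (bot.hold_point_z is the distance from the TCP to the grasp point, in m); z points along the fingers, y is the line along which they close (so a half turn about z gives the same grasp; the last joint's range is limited). The gripper opens to 85 mm and grips with 20 to 120 N. Pads are 22 mm wide; open, the fingers measure 114 mm over their backs; the gripper's body (76 mm by 85 mm) begins 54 mm behind the grasp point. The pads swing forward as they close: fully open they stand 13 mm farther back than shut.
Start: joints at [1.172, 0.477, 0.022, 1.555, -0.011, 1.109, -0.083], TCP at [0.194, -0.647, 0.231] pointing down, gripper open.
Joint ranges: [-2.96, 2.96], [-0.34, 2.1], [-1.41, 1.46], [0.24, 2.44], [-1.37, 4.51], [0.17, 1.92], [-2.96, 2.96]. Speed limits (rad/s): [2.39, 2.39, 3.14, 3.14, 3.14, 3.14, 3.14].

## Interface

Orientations are given as a unit quaternion [w, x, y, z].
In Python, from station import bot gives the robot as it stands. The module is installed in compiled form; this text tells all that it offers.
- The arm moves only by the tool step_arm, never from a script. Its argument "increments" is a list that holds one entry, the list of rows, each a list of 7 numbers: the opening, from -1 (shut) to 1 (fully open), then the shift along the tool's x, y, z in mm, then the turn, a rotation vector about the tool's x, y, z in degrees. In form: [[[grip, x, y, z, ax, ay, az], ...]]. A call has 1 to 10 rows; each row is the pose to reach, as a shift and turn from the pose commanded when the call began, along the tool's axes at that moment; what a row does not reach only later rows make up. A row lasts 1/12 s, in which the tool goes at most 41.7 mm and 7.16 degrees, less where a joint would pass 70% of its speed; a pose out of reach is approached as far as the arm can. A call with a gripper value outside its range is refused whole. The fingers move at their own pace and stop on an object; "force" is the grip in N (left out, the last holds). Time passes only in rows, so rows that repeat a pose let the fingers close. It gives the time, the measured TCP pose, the force, the opening and the grip force at its end, in the units of the state.
- bot.get_obs(): the state, without advancing time (a new reading comes with each control period).
- bot.read_camera(name): name is "scene" or "top" or "wrist"; returns a dict with "image" (480x640x3 uint8, red, green, blue), "camera_matrix" (3x3 intrinsics, pixels), "R" (3x3) and "t" (3): a world point X has camera coordinates R X + t. Camera axes: x right, y down, z forward; pixel columns grow to the right and rows downward; lengths in m; the calibration is good to about 2 mm. A picture is of the moment at which its call begins. There is no depth.
- bot.hand_in(): hands the job in; it is judged then, once.
The state is a dict: "t": time; "q": joint angles; "joint_vel": joint speeds; "joint_torque": joint torques, N m; "eef_pos": TCP position; "tool_rot": TCP orientation; "contact_force": force on the tool from outside, world axes, zero at the start; "torque": the same for the moment, N m; "gripper_width": opening from 0.0 (shut) to 1.0 (fully open); "grasp_force": force on a finger pad.
Only numpy, scipy, OpenCV 4.12 (cv2) and the standard library are available. Lean on these libraries where they do the work, as an engineer would, in place of code of your own. Each camera call takes 0.05 s, during which the arm holds its last target. There are 200 camera calls.

## Task

Pack the vial transport case and lock it: set every white vial carton lying on the table at the right lengthwise on one of the narrow raised rails inside the grey case, one carton to a rail, square and centred so that it rests steadily on it. Then put the lid on, fully home all round, fit the T-handled key all the way down on the square shaft of the latch, and turn it clockwise (seen from above) until the latch arm stops over the lid, about a quarter turn. Last, lift the key off and put it away, fully down on the square stub of the key holder at the other end of the case; let go, and leave the other things on the table where they are.

Things in the scene. Friction and masses are not known exactly. Their poses are not given: they have to be found in the camera images.
- case: open grey case, fixed: 140 mm (its x) by 248 mm (y) outside, 88 mm high, walls and floor 8 mm; origin at the centre of its underside, z up. Inside, three aluminium rails run along x from wall to wall. Outside its -y end, at x = 20, y = -166 mm in its frame, stands the 38 mm thick post of the latch
- rail1 (a point): centre of the top face of the rail nearest the latch post; each rail is 124 mm long (along the case's x), 24 mm wide, its top 38 mm above the table; rails are 68 mm apart
- rail2 (a point): the same point on the middle rail
- rail3 (a point): the same point on the rail farthest from the latch post
- rim (a point): centre of the case's mouth, level with the top of its walls, 88 mm above the table
- carton1: a plain white vial carton with a grey band near one end (two or three are present at a start, the rest are absent), 100 mm long (its x) and 40 x 40 mm square in section, lying on the table at the right; origin at its geometric centre, 20 mm above what it lies on
- carton2: a plain white vial carton with a grey band near one end (two or three are present at a start, the rest are absent), 100 mm long (its x) and 40 x 40 mm square in section, lying on the table at the right; origin at its geometric centre, 20 mm above what it lies on
- carton3: a plain white vial carton with a grey band near one end (two or three are present at a start, the rest are absent), 100 mm long (its x) and 40 x 40 mm square in section, lying on the table at the right; origin at its geometric centre, 20 mm above what it lies on
- lid: loose grey lid, right way up on the table at the left: plate 140 mm (its x) by 248 mm (y), 10 mm thick, over a 6 mm deep plug 114 x 222 mm that drops into the case's mouth with 5 mm to spare all round; a grip rib 18 mm (x) by 95 mm (y) stands 35 mm above the plate's centre. Origin: centre of the plug's underside, 51 mm below the rib's top, 6 mm below the rim when home. Fits either way round
- key: T-handled key standing on the table in front of the case: a dark steel hub 44.5 mm square, 28 mm high, with a 22.5 mm square bore open below (28 mm deep, sides along its x and y); on a neck above it a black handle bar 100 mm long (x), 18 mm wide (y), from 44 to 68 mm above the origin. Origin at the centre of the hub's underside, z up
- shaft (a point): on the latch's axis, on the flat top of its steel boss where the key's hub seats (111 mm above the table); above it a 20 mm square shaft stands 25 mm tall, the last 10 mm tapering to 10 mm. x and y lie along the square's sides and turn with the latch; the latch arm (77 mm long, 22 mm wide, 3 mm above the closed lid) points along -x
- holder (a point): on the flat top of the round post, 46 mm thick, that stands outside the +y end of the case (101 mm above the table), where the key's hub seats when put away; above it a fixed 19 mm square stub stands 22 mm tall, the last 10 mm tapering to 9.5 mm, its sides along the case's x and y
- latch (a joint): angle of the latch, rad, growing clockwise seen from above: about 0 the arm lies along the end of the case and the lid can go on, 1.57 (its stop) the arm lies over the lid
- tape: bystander: roll of tape 84 mm across, 24 mm high; it and the key swap places from start to start
- sanitiser: bystander: clear bottle 56 mm across and 130 mm high
- cold_brick: bystander: blue cold brick 90 x 160 x 28 mm
- vial: bystander: glass jar 40 mm across and 62 mm high
- logger: bystander: white logger box 55 x 85 x 22 mm with a dark display
- scanner: bystander: hand scanner about 145 mm long and 40 mm high

How it is judged:
On the way, in this order (a step that is already met when the one before it is completed fails the run):
1. every carton present rests lengthwise and centred on a rail of the case, and is let go (x of carton1 in the frame of case between -0.015 and 0.015 m and z of carton1 in the frame of case between 0.054 and 0.063 m and angle between the x axis of each of carton1, carton2, carton3 and the x axis of case, either way round below 0.15 rad and (y of carton1 in the frame of rail1 between -0.01 and 0.01 m or y of carton1 in the frame of rail2 between -0.01 and 0.01 m or y of carton1 in the frame of rail3 between -0.01 and 0.01 m) and x of carton2 in the frame of case between -0.015 and 0.015 m and z of carton2 in the frame of case between 0.054 and 0.063 m and (y of carton2 in the frame of rail1 between -0.01 and 0.01 m or y of carton2 in the frame of rail2 between -0.01 and 0.01 m or y of carton2 in the frame of rail3 between -0.01 and 0.01 m) and x of carton3 in the frame of case between -0.015 and 0.015 m and z of carton3 in the frame of case between 0.054 and 0.063 m and (y of carton3 in the frame of rail1 between -0.01 and 0.01 m or y of carton3 in the frame of rail2 between -0.01 and 0.01 m or y of carton3 in the frame of rail3 between -0.01 and 0.01 m) and contact force between each of carton1, carton2, carton3 and the fingers below 0.1 N), for 0.2 s.
2. the lid sits home on the case (horizontal distance between lid and case below 0.01 m and z of lid in the frame of rim between -0.0095 and -0.003 m and angle between the z axis of lid and the z axis of case, either way round below 0.03 rad and angle between the y axis of lid and the y axis of case, either way round below 0.12 rad), for 0.2 s.
3. the key is fully down on the square shaft, the latch not yet turned over (horizontal distance between key and shaft below 0.006 m and z of key in the frame of shaft between -0.004 and 0.004 m and angle between key's own z axis and vertical below 0.12 rad and value of joint latch below 1 rad), for 0.1 s.
4. the latch is turned over the lid (value of joint latch above 1.35 rad), for 0.2 s.
At the end, for the whole second after the job is handed in: Every carton present lies along a rail (within 10 mm across, 15 mm along, 0.15 rad) at the rail's height, the lid is home (within 10 mm, flat, about 3 mm in height), the key is fully down on the holder's stub (6 mm, 4 mm in height), the latch stands beyond 1.35 rad, and all is released and at rest (all of step 2 and x of carton1 in the frame of case between -0.015 and 0.015 m and z of carton1 in the frame of case between 0.054 and 0.063 m and angle between the x axis of each of carton1, carton2, carton3 and the x axis of case, either way round below 0.15 rad and (y of carton1 in the frame of rail1 between -0.01 and 0.01 m or y of carton1 in the frame of rail2 between -0.01 and 0.01 m or y of carton1 in the frame of rail3 between -0.01 and 0.01 m) and x of carton2 in the frame of case between -0.015 and 0.015 m and z of carton2 in the frame of case between 0.054 and 0.063 m and (y of carton2 in the frame of rail1 between -0.01 and 0.01 m or y of carton2 in the frame of rail2 between -0.01 and 0.01 m or y of carton2 in the frame of rail3 between -0.01 and 0.01 m) and x of carton3 in the frame of case between -0.015 and 0.015 m and z of carton3 in the frame of case between 0.054 and 0.063 m and (y of carton3 in the frame of rail1 between -0.01 and 0.01 m or y of carton3 in the frame of rail2 between -0.01 and 0.01 m or y of carton3 in the frame of rail3 between -0.01 and 0.01 m) and horizontal distance between key and holder below 0.006 m and z of key in the frame of holder between -0.004 and 0.004 m and angle between key's own z axis and vertical below 0.12 rad and value of joint latch above 1.35 rad and linear speed of each of carton1, carton2, carton3, lid, key below 0.02 m/s); the robot touches nothing.
It fails at once if a bystander is pushed more than 6 cm away (distance of any of tape, sanitiser, cold_brick, vial, logger, scanner from where it was at the start of the episode above 0.06 m).
Of carton1, carton2, carton3 only 2 to 3 are there at a start; the rules pass over those that are not, and their reading is None.
At some moment in a run one of lid, key may be knocked a few centimetres aside while the robot is not near it.
It also fails if it takes over 210 s, if anything falls off the work surface, if the arm or the gripper's body presses on something with over 40 N, if the wrist force passes 120 N, or if a joint passes its speed limit or range.

## Working session

There is one attempt and no reset: what is moved stays moved. The work goes in short steps, Python scripts to look and compute and a tool call to move; the robot and the scene stay as the last step left them, time stands still between calls to the robot, and variables do not carry over. Pictures are saved under pics/ and viewed, at most 14 in all, crops included, and the job is handed in when it is done.

Besides the shell and the picture viewer there is one more tool, called after ">>>" in YAML: its name, and indented under it one key for each argument. step_arm: Moves the arm, as the interface text tells. Its arguments: {"type":"object","properties":{"increments":{"type":"array"},"force":{"type":"number"}},"required":["increments"]}

```bash
mkdir -p pics
cat > h.py <<'E'
import numpy as np, cv2
from station import bot
from scipy.spatial.transform import Rotation as Rot
def save(name,fn):
    c=bot.read_camera(name); cv2.imwrite('pics/'+fn,c['image'][:,:,::-1]); np.savez('pics/'+fn[:-4],K=c['camera_matrix'],R=c['R'],t=c['t']); return c
def load(fn): return np.load('pics/'+fn+'.npz')
def onz(c,uv,z):
    K,R,t=c['K'],c['R'],c['t']
    uv=np.atleast_2d(uv).astype(float); d=(R.T@np.linalg.inv(K)@np.c_[uv,np.ones(len(uv))].T).T
    o=-R.T@t; return o+d*((z-o[2])/d[:,2])[:,None]
def tri(obs): # [(c,uv),...]
    A=[];b=[]
    for c,uv in obs:
        d=c['R'].T@np.linalg.inv(c['K'])@np.r_[uv,1]; d/=np.linalg.norm(d); o=-c['R'].T@c['t']; P=np.eye(3)-np.outer(d,d); A.append(P);b.append(P@o)
    return np.linalg.lstsq(np.vstack(A),np.hstack(b),rcond=None)[0]
def proj(c,X):
    X=np.atleast_2d(X); p=(c['K']@(c['R']@X.T+c['t'][:,None])).T; return p[:,:2]/p[:,2:]
E
python3 - <<'E'
from h import *
for n in('top','scene','wrist'):
    c=save(n,n+'0.png'); print(n,(-c['R'].T@c['t']).round(3),c['camera_matrix'][0,0])
o=bot.get_obs()
for k in o: print(k,np.round(o[k],3))
E
```

```text
top [ 0.446 -0.095  1.304] 519.3446142912137
scene [0.952 0.556 1.128] 600.4797219996163
wrist [ 0.268 -0.623  0.373] 355.469419435721
t 0.15
q [ 1.172  0.478  0.022  1.556 -0.012  1.109 -0.083]
joint_vel [-0.    -0.002  0.    -0.001 -0.    -0.     0.002]
joint_torque [ 2.0000e-03 -5.9693e+01  1.6100e+00 -2.8149e+01  1.3000e-02  7.0000e-03
  0.0000e+00]
eef_pos [ 0.193 -0.646  0.231]
tool_rot [-0.001  0.989  0.145 -0.   ]
contact_force [-0.087 -0.564  0.006]
torque [-0.004 -0.031  0.01 ]
grasp_force 0.0
gripper_width 1.002
```

View pics/top0.png

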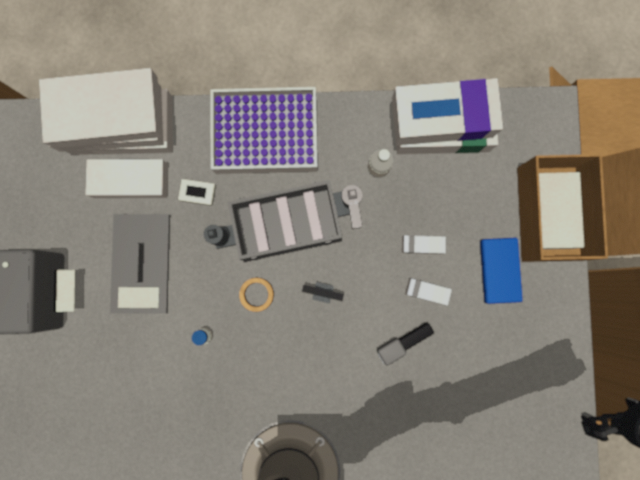

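View pics/scene0.png

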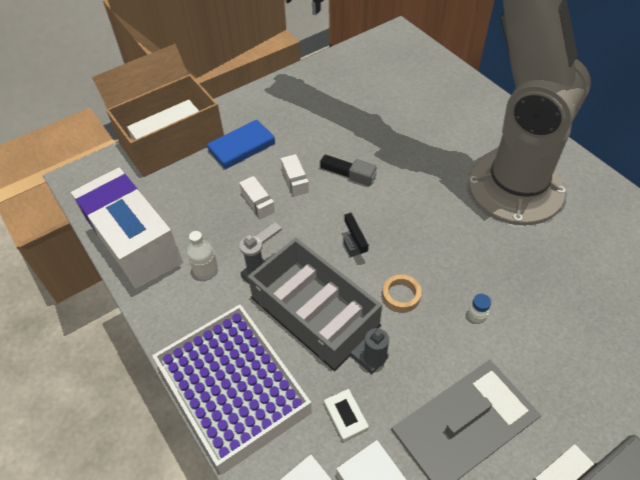

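Two cartons are present. Top view: cartons at about (425,244) and (429,291), case centre (287,222), key (323,292), lid (140,263), latch (352,192), holder (215,234). Next, enlarged views for corners.

Run:
```python
from h import *
t=cv2.imread('pics/top0.png');w=cv2.imread('pics/wrist0.png')
A=cv2.resize(t[180:320,100:500],(800,280),interpolation=cv2.INTER_CUBIC)
B=cv2.resize(w,(427,320),interpolation=cv2.INTER_AREA)
s=cv2.imread('pics/scene0.png');C=cv2.resize(s[230:390,240:426],(373,320),interpolation=cv2.INTER_CUBIC)
cv2.imwrite('pics/m1.png',np.vstack([A,np.hstack([B,C])]))
c=load('top0')
def P(n,uv,z): print(n,onz(c,uv,z)[:,:2].round(3).tolist())
P('case rim',[(234,207),(328,187),(340,238),(243,259)],.088)
P('cartons',[(425,244),(429,291)],.04); P('key',[(323,292)],.068); P('lid',[(112,214),(169,214),(168,312),(112,312)],.016)
P('latch',[(352,192)],.136);P('holder',[(212,234)],.123)
```

```text
case rim [[0.64, 0.116], [0.683, -0.107], [0.561, -0.133], [0.516, 0.096]]
cartons [[0.547, -0.341], [0.433, -0.347]]
key [[0.435, -0.091]]
lid [[0.64, 0.436], [0.637, 0.292], [0.393, 0.294], [0.395, 0.433]]
latch [[0.661, -0.161]]
holder [[0.573, 0.161]]
```

View pics/m1.png

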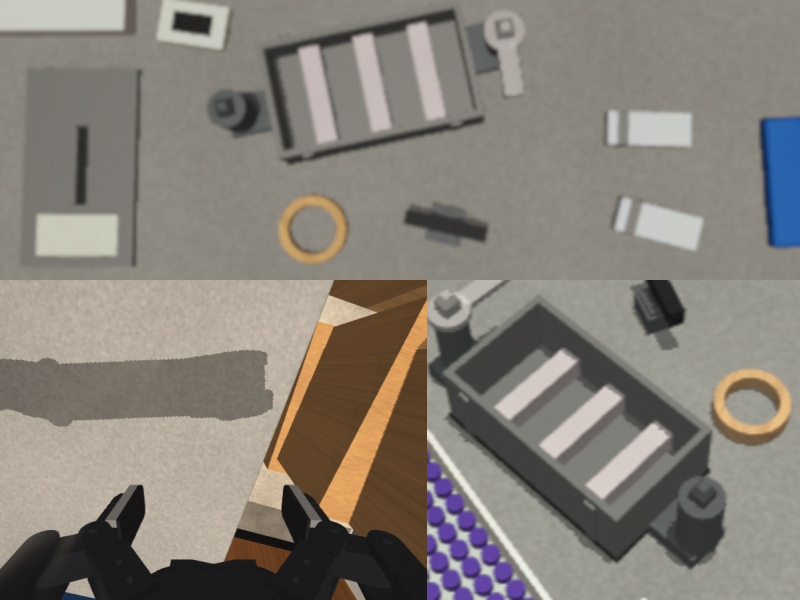

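Enlarged top view: rails run about 12° off world x, key bar about (323,292), lid long side along world x. Moving the wrist camera over the cartons.

>>> step_arm:
  increments:
    - [[1, 280, -280, -40, 0, 0, 0], [1, 280, -280, -40, 0, 0, 0], [1, 280, -280, -40, 0, 0, 0], [1, 280, -280, -40, 0, 0, 0], [1, 280, -280, -40, 0, 0, 0], [1, 280, -280, -40, 0, 0, 0], [1, 280, -280, -40, 0, 0, 0], [1, 280, -280, -40, 0, 0, 0], [1, 280, -280, -40, 0, 0, 0], [1, 280, -280, -40, 0, 0, 0]]

```text
t: 0.98
eef_pos: [0.3837, -0.2935, 0.2719]
tool_rot: [-0.0, 0.989, 0.147, 0.001]
contact_force: [0.0, 0.1, 0.7]
gripper_width: 1.001
grasp_force: 0.0
```

>>> step_arm:
  increments:
    - [[1, 0, 0, 0, 0, 0, 0], [1, 0, 0, 0, 0, 0, 0]]

```text
t: 1.15
eef_pos: [0.3821, -0.2971, 0.2715]
tool_rot: [0.0, 0.989, 0.147, 0.0]
contact_force: [-1.3, -0.4, -0.1]
gripper_width: 1.002
grasp_force: 0.0
```

Run:
```python
from h import *
c=save('wrist','w1.png'); print(-c['R'].T@c['t'])
```

```text
[ 0.45647489 -0.27365785  0.41427616]
```

View pics/w1.png

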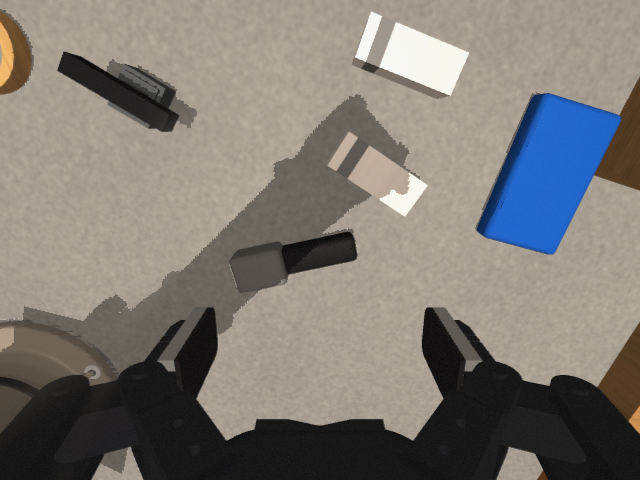

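Wrist view: carton B's top corners are about (350,131),(428,184),(406,216),(327,165). Carton A's are about (373,12),(469,53),(450,96),(354,62). The key is at the upper left, with its bar from (63,60) to (175,125).

```bash
cat >> h.py <<'E'
def go(p,psi,obs=None):
    o=obs or bot.get_obs(); w,x,y,z=o['tool_rot']; R0=Rot.from_quat([x,y,z,w])
    R1=Rot.from_euler('z',psi,degrees=True)*Rot.from_euler('x',180,degrees=True)
    d=R0.inv().apply(np.array(p)-o['eef_pos'])*1000; r=(R0.inv()*R1).as_rotvec(degrees=True)
    print('go',np.round(p,4),psi,'-> shift',d.round(1),'turn',r.round(1))
def rect(c,uv,z,n=''):
    P=onz(c,uv,z)[:,:2]; L=np.linalg.norm(np.roll(P,-1,0)-P,axis=1)
    v=(P[1]-P[0])+(P[2]-P[3]); print(n,'ctr',P.mean(0).round(4),'sides',L.round(4),'yaw',np.degrees(np.arctan2(v[1],v[0])).round(1)); return P
E
python3 - <<'E'
from h import *
c=load('w1'); t=load('top0')
rect(c,[(350,131),(428,184),(406,216),(327,165)],.04,'B w')
rect(c,[(373,12),(469,53),(450,96),(354,62)],.04,'A w')
rect(t,[(100+622/2,180+196/2),(100+703/2,180+217/2),(100+694/2,180+250/2),(100+615/2,180+229/2)],.04,'B t')
rect(t,[(100+607/2,180+110/2),(100+692/2,180+112/2),(100+691/2,180+147/2),(100+605/2,180+146/2)],.04,'A t')
# triangulated centres (height check)
for n,a,b in (('B',(377.7,174),(429.2,291.5)),('A',(411.5,55.7),(424.4,244.4))):
    X=tri([(c,a),(t,b)]); print(n,X.round(4))
# white masks for exact rects in wrist
K=rect(c,[(63,52),(180,120),(170,131),(58,70)],.068,'key bar?')
E
```

```text
B w ctr [ 0.4313 -0.3459] sides [0.0988 0.0401 0.1013 0.0406] yaw -105.7
A w ctr [ 0.5452 -0.3391] sides [0.0983 0.0402 0.0994 0.0445] yaw -92.1
B t ctr [ 0.4317 -0.3475] sides [0.1006 0.0413 0.098  0.0409] yaw -105.8
A t ctr [ 0.5463 -0.3397] sides [0.1033 0.0428 0.1043 0.0441] yaw -92.1
B [ 0.432  -0.3453  0.0446]
A [ 0.5462 -0.3395  0.0378]
key bar? ctr [ 0.4339 -0.0923] sides [0.1107 0.0142 0.1059 0.0162] yaw -103.1
```

Run:
```python
from h import *
go([.546,-.339,.08],88)
```

```text
go [ 0.546 -0.339  0.08 ] 88 -> shift [146.3  86.2 191.2] turn [ -0.    0.  -71.3]
```

>>> step_arm:
  increments:
    - [[1, 15, 9, 0, 0, 0, -7.1], [1, 30, 18, 20, 0, 0, -14.2], [1, 45, 27, 40, 0, 0, -21.4], [1, 60, 36, 60, 0, 0, -28.5], [1, 75, 45, 80, 0, 0, -35.6], [1, 90, 54, 100, 0, 0, -42.8], [1, 105, 62, 120, 0, 0, -50], [1, 120, 70, 140, 0, 0, -57], [1, 135, 79, 165, 0, 0, -64.2], [1, 146, 86, 191, 0, 0, -71.3]]

```text
t: 2.03
eef_pos: [0.5463, -0.3414, 0.0789]
tool_rot: [0.001, 0.718, 0.696, -0.0]
contact_force: [-0.1, -0.3, -0.3]
gripper_width: 1.002
grasp_force: 0.0
```

>>> step_arm:
  increments:
    - [[1, 0, 0, 0, 0, 0, 0], [1, 0, 0, 0, 0, 0, 0]]

```text
t: 2.2
eef_pos: [0.5438, -0.3399, 0.078]
tool_rot: [-0.002, 0.721, 0.693, -0.001]
contact_force: [-0.7, -0.4, 0.2]
gripper_width: 0.999
grasp_force: 0.0
```

Run:
```python
from h import *
go([.546,-.339,.006],88)
```

```text
go [ 0.546 -0.339  0.006] 88 -> shift [ 0.9  2.5 72. ] turn [-0.2 -0.1 -0.3]
```

>>> step_arm:
  increments:
    - [[1, 0, 2, 30, 0, 0, 0], [1, 0, 2, 60, 0, 0, 0], [1, 0, 2, 72, 0, 0, 0], [1, 0, 2, 72, 0, 0, 0], [-1, 0, 2, 72, 0, 0, 0], [-1, 0, 2, 72, 0, 0, 0], [-1, 0, 2, 72, 0, 0, 0], [-1, 0, 2, 72, 0, 0, 0], [-1, 0, 2, 72, 0, 0, 0], [-1, 0, 2, 72, 0, 0, 0]]
  force: 40

```text
t: 3.03
eef_pos: [0.5491, -0.3395, 0.0103]
tool_rot: [0.001, 0.72, 0.694, 0.0]
contact_force: [-0.9, 0.4, 7.2]
gripper_width: 0.463
grasp_force: 41.9
```

>>> step_arm:
  increments:
    - [[-1, 0, 0, 0, 0, 0, 0], [-1, 0, 0, 0, 0, 0, 0], [-1, 0, 0, 0, 0, 0, 0]]

```text
t: 3.28
eef_pos: [0.5491, -0.3395, 0.0103]
tool_rot: [0.001, 0.72, 0.694, 0.0]
contact_force: [-1.7, -0.0, 6.9]
gripper_width: 0.459
grasp_force: 41.9
```

>>> step_arm:
  increments:
    - [[-1, 0, 0, -30, 0, 0, 0], [-1, 0, 0, -60, 0, 0, 0], [-1, 0, 0, -100, 0, 0, 0], [-1, 0, 0, -140, 0, 0, 0], [-1, 0, 0, -180, 0, 0, 0], [-1, 0, 0, -220, 0, 0, 0], [-1, 0, 0, -250, 0, 0, 0], [-1, 0, 0, -250, 0, 0, 0]]

```text
t: 3.95
eef_pos: [0.5514, -0.3399, 0.267]
tool_rot: [0.006, 0.72, 0.694, 0.002]
contact_force: [1.2, -1.0, -0.5]
gripper_width: 0.457
grasp_force: 40.9
```

Run:
```python
from h import *
go([.46,-.02,.30],12)
```

```text
go [ 0.46 -0.02  0.3 ] 12 -> shift [ 316.2 -102.5  -36.1] turn [ 0.8 -0.2 75.9]
```

>>> step_arm:
  increments:
    - [[-1, 31, -10, -30, 0, 0, 7], [-1, 62, -20, -36, 0, 0, 14], [-1, 94, -30, -36, 0, 0, 21], [-1, 125, -40, -36, 0, 0, 28], [-1, 156, -50, -36, 0, 0, 35], [-1, 187, -60, -36, 0, 0, 42], [-1, 218, -71, -36, 0, 0, 49], [-1, 250, -82, -36, 0, 0, 56], [-1, 283, -92, -36, 0, 0, 63], [-1, 316, -102, -36, 0, 0, 70]]

```text
t: 4.78
eef_pos: [0.4564, -0.0187, 0.2942]
tool_rot: [0.0, 0.988, 0.155, 0.0]
contact_force: [1.2, 0.0, -1.2]
gripper_width: 0.465
grasp_force: 40.9
```

>>> step_arm:
  increments:
    - [[-1, 0, 0, 0, 0, 0, 6], [-1, 0, 0, 0, 0, 0, 6], [-1, 0, 0, 0, 0, 0, 6]]

```text
t: 5.03
eef_pos: [0.4575, -0.0207, 0.2943]
tool_rot: [0.0, 0.994, 0.108, 0.0]
contact_force: [-0.5, -0.5, -1.0]
gripper_width: 0.46
grasp_force: 40.9
```

Run:
```python
from h import *
c=save('wrist','w2.png'); print(-c['R'].T@c['t'], bot.get_obs()['eef_pos'])
```

```text
[ 0.53334795 -0.00311255  0.43710551] [ 0.45761447 -0.02124574  0.29420578]
```

View pics/w2.png

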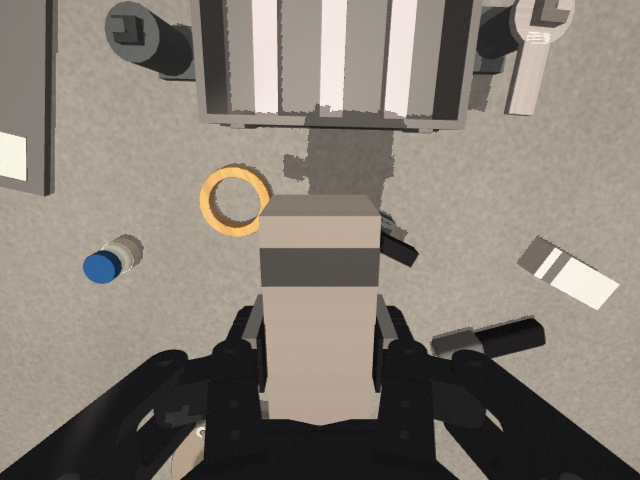

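Carton A is held squarely, and the case's near wall spans (200,124)–(465,130). Moving forward to see the whole case.

>>> step_arm:
  increments:
    - [[-1, 35, 0, -10, 0, 0, 0], [-1, 70, 0, -30, 0, 0, 0], [-1, 100, 0, -40, 0, 0, 0], [-1, 115, 0, -40, 0, 0, 0], [-1, 115, 0, -40, 0, 0, 0], [-1, 115, 0, -40, 0, 0, 0]]

```text
t: 5.58
eef_pos: [0.5702, 0.0027, 0.3332]
tool_rot: [-0.0, 0.994, 0.106, -0.001]
contact_force: [-0.8, -0.6, 0.1]
gripper_width: 0.465
grasp_force: 40.9
```

Run:
```python
from h import *
c=save('wrist','w3.png'); print(-c['R'].T@c['t'], bot.get_obs()['eef_pos'])
```

```text
[0.64649558 0.01985403 0.47592695] [0.56948258 0.00261919 0.33332269]
```

View pics/w3.png

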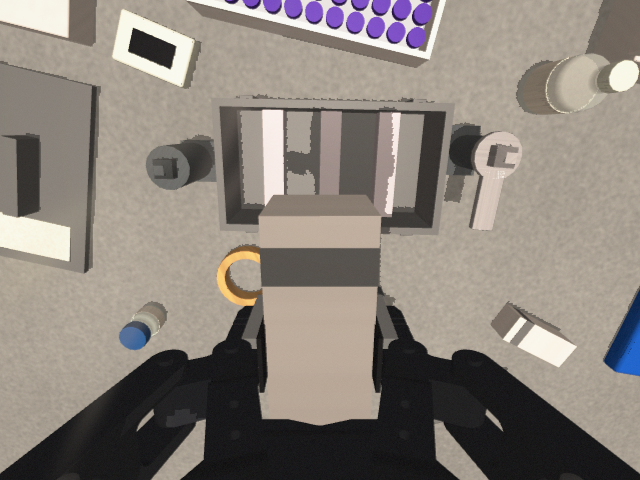

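Here the rim corners are about (218,101),(454,101),(440,234),(220,229). The holder stub top is at about (163,168) with its disc at (168,166), and the latch disc is at (497,157).

```bash
cat >> h.py <<'E'
def fit(obs,x0): # obs: (cam, model pt, uv) ; planar pose x,y,yaw(deg)
    from scipy.optimize import least_squares
    def f(p):
        a=np.radians(p[2]); R=np.array([[np.cos(a),-np.sin(a),0],[np.sin(a),np.cos(a),0],[0,0,1]])
        return np.hstack([proj(c,R@np.array(m)+[p[0],p[1],0])[0]-uv for c,m,uv in obs])
    s=least_squares(f,x0,loss='soft_l1',x_scale=[.01,.01,1]); print('fit',s.x.round(4),'res',s.fun.reshape(-1,2).round(1).tolist()); return s.x
E
python3 - <<'E'
from h import *
w=load('w3');t=load('top0');w2=load('w2')
h=.088
C=[(.07,.124,h),(.07,-.124,h),(-.07,-.124,h),(-.07,.124,h)]
ow=list(zip([w]*4,C,[(218,101),(454,101),(440,234),(220,229)]))
ot=list(zip([t]*4,C,[(232.5,204),(328,185.5),(341,240),(242,260)]))
o2=list(zip([w2]*2,C[2:],[(464,130),(200,124)]))
x0=[.6,0,12]
for o in (ow,ot,o2,ow+ot+o2): p=fit(o,x0)
p2=fit(ow+o2,x0)
a=np.radians(p2[2]);R=np.array([[np.cos(a),-np.sin(a)],[np.sin(a),np.cos(a)]])
print('latch pred',R@[.02,-.166]+p2[:2],'holder y', R@[0,.166]+p2[:2])
print('boss w3',onz(w,[(497,157)],.111),'shaft top w3',onz(w,[(511,156)],.136),'holder disc',onz(w,[(168,167)],.101),'stub',onz(w,[(163,169)],.123))
print('holder w2 disc',onz(w2,[(132,33)],.101),'stub',onz(w2,[(126,29)],.123))
print('rim height check',[tri([(w,u),(t,v)]).round(3).tolist() for u,v in zip([(218,101),(454,101),(440,234),(220,229)],[(232.5,204),(328,185.5),(341,240),(242,260)])])
for y in(-.068,0,.068): print('rail',R@[0,y]+p2[:2])
E
```

```text
fit [ 6.07900e-01 -1.90000e-03  1.15068e+01] res [[-7.1, -1.9], [0.9, 0.5], [-0.5, -0.3], [1.2, 2.7]]
fit [ 6.02000e-01 -6.10000e-03  1.04014e+01] res [[-3.8, -0.4], [3.3, -2.7], [2.2, 0.4], [-2.2, 1.5]]
fit [ 6.07000e-01 -1.70000e-03  1.09757e+01] res [[0.7, 0.1], [-0.7, 0.0]]
fit [ 6.07000e-01 -1.80000e-03  1.12016e+01] res [[-7.0, -1.8], [0.8, 2.0], [-1.2, 0.9], [0.6, 2.8], [-5.8, -1.7], [0.9, -5.4], [0.6, -2.5], [-3.5, -0.0], [1.2, -0.5], [-0.2, 0.5]]
fit [ 6.07500e-01 -1.60000e-03  1.12342e+01] res [[-7.2, -2.2], [0.8, 1.4], [-1.2, 0.4], [0.6, 2.5], [1.2, -1.2], [-0.2, 0.0]]
latch pred [ 0.6594855  -0.16056109] holder y [0.57518867 0.16118112]
boss w3 [[ 0.65735916 -0.15962631  0.111     ]] shaft top w3 [[ 0.66019318 -0.15976128  0.136     ]] holder disc [[0.57696638 0.16551331 0.101     ]] stub [[0.57809473 0.16159051 0.123     ]]
holder w2 disc [[0.57551404 0.16565609 0.101     ]] stub [[0.57454751 0.15932352 0.123     ]]
rim height check [[0.649, 0.123, 0.089], [0.695, -0.109, 0.082], [0.56, -0.138, 0.083], [0.515, 0.104, 0.083]]
rail [ 0.62077641 -0.06833524]
rail [ 0.60752869 -0.00163818]
rail [0.59428097 0.06505888]
```

Run:
```python
from h import *
w=load('w3');o=bot.get_obs(); q=o['tool_rot'];R=Rot.from_quat([q[1],q[2],q[3],q[0]])
for uv,z in(((320,214),.363),((320,196),.323),((262,214),.363),((380,214),.363),((320,422),.363)):
    print(uv,(R.inv().apply(onz(w,[uv],z)[0]-o['eef_pos'])*1000).round(1))
go([.6075,-.002,.15],11.2)
```

```text
(320, 214) [ 52.5  -0.5 -29.8]
(320, 196) [51.2 -0.4 10.2]
(262, 214) [ 52.5 -19.4 -29.8]
(380, 214) [ 52.5  19.  -29.8]
(320, 422) [-32.2  -0.6 -29.6]
go [ 0.6075 -0.002   0.15  ] 11.2 -> shift [ 36.6  12.6 183.2] turn [-0.   0.1  0.9]
```

>>> step_arm:
  increments:
    - [[-1, 17, 6, 20, 0, 0, 1], [-1, 35, 13, 50, 0, 0, 1], [-1, 35, 13, 90, 0, 0, 1], [-1, 35, 13, 125, 0, 0, 1], [-1, 35, 13, 160, 0, 0, 1], [-1, 35, 13, 183, 0, 0, 1], [-1, 35, 13, 183, 0, 0, 1], [-1, 35, 13, 183, 0, 0, 1]]

```text
t: 6.3
eef_pos: [0.6055, -0.0024, 0.1507]
tool_rot: [0.0, 0.995, 0.097, -0.002]
contact_force: [0.3, 0.3, -0.7]
gripper_width: 0.461
grasp_force: 40.9
```

Run:
```python
from h import *
go([.6055,-.0025,.0495],11.2)
```

```text
go [ 0.6055 -0.0025  0.0495] 11.2 -> shift [3.000e-01 1.000e-01 1.012e+02] turn [ 0.   0.2 -0.1]
```

>>> step_arm:
  increments:
    - [[-1, 0, 0, 30, 0, 0, 0], [-1, 0, 0, 60, 0, 0, 0], [-1, 0, 0, 80, 0, 0, 0], [-1, 0, 0, 92, 0, 0, 0], [-1, 0, 0, 97, 0, 0, 0], [-1, 0, 0, 100, 0, 0, 0], [-1, 0, 0, 101, 0, 0, 0], [-1, 0, 0, 101, 0, 0, 0]]

```text
t: 6.97
eef_pos: [0.6081, -0.0013, 0.0517]
tool_rot: [0.0, 0.995, 0.097, 0.001]
contact_force: [0.2, 0.4, -0.8]
gripper_width: 0.462
grasp_force: 41.0
```

>>> step_arm:
  increments:
    - [[-1, 0, 0, 1.5, 0, 0, 0], [-1, 0, 0, 3, 0, 0, 0], [-1, 0, 0, 3, 0, 0, 0]]

```text
t: 7.22
eef_pos: [0.6079, -0.0013, 0.0483]
tool_rot: [0.0, 0.995, 0.097, 0.001]
contact_force: [1.2, -0.5, 2.1]
gripper_width: 0.463
grasp_force: 41.3
```

Contact just made; release with a small opening, then rise.

>>> step_arm:
  increments:
    - [[-0.05, 0, 0, 0, 0, 0, 0], [0.1, 0, 0, 0, 0, 0, 0], [0.15, 0, 0, 0, 0, 0, 0], [0.15, 0, 0, 0, 0, 0, 0], [0.15, 0, 0, 0, 0, 0, 0]]

```text
t: 7.63
eef_pos: [0.6069, -0.0013, 0.0472]
tool_rot: [-0.0, 0.995, 0.097, -0.0]
contact_force: [0.5, -0.2, -0.1]
gripper_width: 0.575
grasp_force: 0.0
```

>>> step_arm:
  increments:
    - [[0.15, 0, 0, -15, 0, 0, 0], [0.15, 0, 0, -45, 0, 0, 0], [0.15, 0, 0, -85, 0, 0, 0], [0.15, 0, 0, -125, 0, 0, 0], [0.15, -30, 0, -165, 0, 0, 0], [0.15, -60, 0, -205, 0, 0, 0], [0.15, -90, 0, -245, 0, 0, 0], [0.15, -90, 0, -260, 0, 0, 0], [0.15, -90, 0, -260, 0, 0, 0]]

```text
t: 8.38
eef_pos: [0.5193, -0.019, 0.3145]
tool_rot: [0.001, 0.995, 0.097, 0.005]
contact_force: [0.4, -0.3, 0.6]
gripper_width: 0.58
grasp_force: 0.0
```

Run:
```python
from h import *
c=save('wrist','w4.png'); print(bot.get_obs()['eef_pos'])
go([.4315,-.346,.15],74.3)
```

```text
[ 0.51955076 -0.01897496  0.31155649]
go [ 0.4315 -0.346   0.15  ] 74.3 -> shift [-150.6  303.5  161.3] turn [  0.4  -0.3 -63.2]
```

View pics/w4.png

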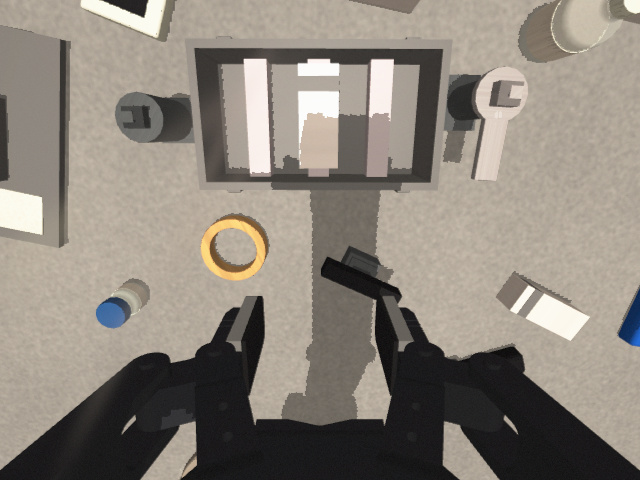

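Carton A lies on rail 2, top face about (299..339, 77..168). Rim corners are (187,40),(451,41),(438,189),(201,189); key bar runs (322,263)–(400,295).

>>> step_arm:
  increments:
    - [[0.4, -15, 30, 0, 0, 0, -6], [0.4, -30, 60, 0, 0, 0, -12], [0.4, -45, 90, 0, 0, 0, -18], [0.4, -60, 120, 15, 0, 0, -25], [0.4, -75, 150, 40, 0, 0, -32], [0.4, -90, 182, 60, 0, 0, -39], [0.4, -105, 212, 85, 0, 0, -46], [0.4, -120, 243, 110, 0, 0, -53], [0.4, -135, 273, 135, 0, 0, -59], [0.4, -150, 303, 161, 0, 0, -63.2]]

```text
t: 9.27
eef_pos: [0.4297, -0.3447, 0.1454]
tool_rot: [-0.001, 0.795, 0.607, -0.0]
contact_force: [0.5, -0.2, 0.9]
gripper_width: 0.702
grasp_force: 0.0
```

>>> step_arm:
  increments:
    - [[0.4, 0, 0, 0, 0, 0, 0], [0.4, 0, 0, 0, 0, 0, 0]]

```text
t: 9.43
eef_pos: [0.4281, -0.3445, 0.1445]
tool_rot: [-0.003, 0.798, 0.602, -0.001]
contact_force: [0.7, 0.9, -0.0]
gripper_width: 0.7
grasp_force: 0.0
```

Run:
```python
from h import *
w=load('w4');h=.088
C=[(.07,.124,h),(.07,-.124,h),(-.07,-.124,h),(-.07,.124,h)]
ow=list(zip([w]*4,C,[(187,40),(451,41),(438,189),(201,189)]))
p=fit(ow,[.6,0,12]); a=np.radians(p[2]);R=np.array([[np.cos(a),-np.sin(a)],[np.sin(a),np.cos(a)]])
P=rect(w,[(299,77),(339,77),(337,168),(300,168)],.078,'A'); print('A in case',(R.T@(P.mean(0)-p[:2])).round(4))
for n,xy in('latch',(.02,-.166)),('rail1',(0,-.068)),('rail3',(0,.068)): print(n,R@xy+p[:2])
print('boss',onz(w,[(500,94)],.111),'shafttop',onz(w,[(513,92)],.136),'hold disc',onz(w,[(139,117)],.101),'stub',onz(w,[(133,118)],.123))
go([.4315,-.346,.008],74.3)
```

```text
fit [ 6.07200e-01 -2.40000e-03  1.08948e+01] res [[-1.2, -0.5], [2.4, -0.8], [0.3, 1.7], [-0.6, 1.6]]
A ctr [ 0.6031 -0.0023] sides [0.0391 0.0876 0.0389 0.0875] yaw -79.0
A in case [-0.0039  0.0009]
latch [ 0.65819692 -0.16165787]
rail1 [ 0.62003481 -0.06920435]
rail3 [0.59432999 0.06434438]
boss [[ 0.65915055 -0.15884238  0.111     ]] shafttop [[ 0.65804596 -0.15783953  0.136     ]] hold disc [[0.57648681 0.16582399 0.101     ]] stub [[0.57571646 0.16060697 0.123     ]]
go [ 0.4315 -0.346   0.008 ] 74.3 -> shift [ -0.8   4.4 136.5] turn [-0.3 -0.1 -0.2]
```

>>> step_arm:
  increments:
    - [[0.4, 0, 3, 40, 0, 0, 0], [0.4, 0, 3, 80, 0, 0, 0], [0.4, 0, 3, 110, 0, 0, 0], [0.4, 0, 3, 134, 0, 0, 0], [0.4, 0, 3, 134, 0, 0, 0], [-1, 0, 3, 134, 0, 0, 0], [-1, 0, 3, 134, 0, 0, 0], [-1, 0, 3, 134, 0, 0, 0], [-1, 0, 3, 134, 0, 0, 0], [-1, 0, 3, 134, 0, 0, 0]]

```text
t: 10.27
eef_pos: [0.4343, -0.3449, 0.015]
tool_rot: [0.001, 0.797, 0.604, 0.0]
contact_force: [1.0, 0.7, 5.4]
gripper_width: 0.459
grasp_force: 41.9
```

>>> step_arm:
  increments:
    - [[-1, 0, 0, 0, 0, 0, 0], [-1, 0, 0, 0, 0, 0, 0], [-1, 0, 0, -40, 0, 0, 0], [-1, 0, 0, -80, 0, 0, 0], [-1, 0, 0, -120, 0, 0, 0], [-1, 0, 0, -160, 0, 0, 0], [-1, 0, 0, -200, 0, 0, 0], [-1, 0, 0, -240, 0, 0, 0], [-1, 0, 0, -260, 0, 0, 0], [-1, 0, 0, -260, 0, 0, 0]]

```text
t: 11.1
eef_pos: [0.4359, -0.3458, 0.2797]
tool_rot: [0.005, 0.797, 0.604, 0.001]
contact_force: [0.3, 0.8, -0.7]
gripper_width: 0.461
grasp_force: 41.3
```

Run:
```python
from h import *
print(bot.get_obs()['gripper_width'])
go([.62,-.069,.26],11)
```

```text
0.4609925555571554
go [ 0.62  -0.069  0.26 ] 11 -> shift [316.3 102.3  19.5] turn [ 0.6 -0.1 63.3]
```

>>> step_arm:
  increments:
    - [[-1, 32, 10, 0, 0, 0, 6.3], [-1, 63, 20, 0, 0, 0, 12.6], [-1, 95, 31, 0, 0, 0, 19], [-1, 126, 41, 0, 0, 0, 25.3], [-1, 158, 51, 0, 0, 0, 31.6], [-1, 190, 61, 5, 0, 0, 38], [-1, 221, 72, 10, 0, 0, 44.3], [-1, 253, 82, 15, 0, 0, 50.6], [-1, 284, 92, 19, 0, 0, 57], [-1, 316, 102, 19, 0, 0, 63.3]]

```text
t: 11.93
eef_pos: [0.6163, -0.0665, 0.2525]
tool_rot: [-0.0, 0.996, 0.093, -0.002]
contact_force: [0.1, -0.2, -1.3]
gripper_width: 0.464
grasp_force: 41.2
```

>>> step_arm:
  increments:
    - [[-1, 0, 0, 20, 0, 0, 0], [-1, 0, 0, 50, 0, 0, 0], [-1, 0, 0, 90, 0, 0, 0], [-1, 0, 0, 90, 0, 0, 0]]

```text
t: 12.27
eef_pos: [0.6112, -0.0675, 0.1564]
tool_rot: [-0.001, 0.995, 0.097, -0.007]
contact_force: [-2.5, -0.5, -2.3]
gripper_width: 0.459
grasp_force: 41.1
```

Run:
```python
from h import *
c=save('wrist','w5.png')
cv2.imwrite('pics/w5c.png',c['image'][150:480,150:500,::-1])
go([.62,-.069,.054],11)
```

```text
go [ 0.62  -0.069  0.054] 11 -> shift [  7.7   2.9 106. ] turn [-0.1  0.6  0.1]
```

View pics/w5c.png

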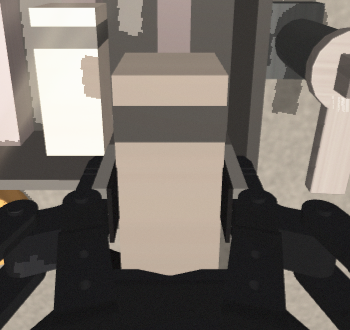

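Carton B is held straight, its far top edge at row about 226 (full image).

Run:
```python
from h import *
w=load('w5');o=bot.get_obs(); q=o['tool_rot'];R=Rot.from_quat([q[1],q[2],q[3],q[0]]); print(o['eef_pos'],o['contact_force'])
for uv,dz in(((320,226),-.025),((320,203),.015),((262,226),-.025),((376,226),-.025)):
    print(uv,(R.inv().apply(onz(w,[uv],o['eef_pos'][2]-dz)[0]-o['eef_pos'])*1000).round(1))
go([.62,-.069,.054],11)
```

```text
[ 0.61300117 -0.06767795  0.16009821] [ 0.02224338 -0.31335526  1.05173916]
(320, 226) [ 45.9  -1.1 -25.5]
(320, 203) [45.5 -1.1 14.6]
(262, 226) [ 46.  -20.3 -25.4]
(376, 226) [ 45.9  17.4 -25.5]
go [ 0.62  -0.069  0.054] 11 -> shift [  7.7   2.9 106. ] turn [-0.1  0.6  0.1]
```

>>> step_arm:
  increments:
    - [[-1, 10, 3, 15, 0, 0, 0], [-1, 10, 3, 45, 0, 0, 0], [-1, 10, 3, 70, 0, 0, 0], [-1, 10, 3, 90, 0, 0, 0], [-1, 10, 3, 98, 0, 0, 0], [-1, 10, 3, 101, 0, 0, 0], [-1, 10, 3, 101, 0, 0, 0]]

```text
t: 12.9
eef_pos: [0.6281, -0.0688, 0.0647]
tool_rot: [0.0, 0.995, 0.096, 0.001]
contact_force: [-0.4, -0.1, -0.6]
gripper_width: 0.463
grasp_force: 41.2
```

Run:
```python
from h import *
print(bot.get_obs()['contact_force']);go([.624,-.069,.053],11)
```

```text
[-0.39195715 -0.05508698 -0.64041818]
go [ 0.624 -0.069  0.053] 11 -> shift [-4.1 -0.5 11.7] turn [ 0.  -0.1  0. ]
```

>>> step_arm:
  increments:
    - [[-1, -3, 0, 3, 0, 0, 0], [-1, -3, 0, 6, 0, 0, 0], [-1, -3, 0, 9, 0, 0, 0], [-1, -3, 0, 10.5, 0, 0, 0], [-1, -3, 0, 10.5, 0, 0, 0]]

```text
t: 13.32
eef_pos: [0.6244, -0.0692, 0.053]
tool_rot: [0.0, 0.995, 0.096, 0.0]
contact_force: [-0.1, 0.3, -1.1]
gripper_width: 0.463
grasp_force: 41.3
```

>>> step_arm:
  increments:
    - [[-1, 0, 0, 1.5, 0, 0, 0], [-1, 0, 0, 1.5, 0, 0, 0]]

```text
t: 13.48
eef_pos: [0.6245, -0.0692, 0.053]
tool_rot: [0.0, 0.995, 0.096, 0.0]
contact_force: [-4.0, -0.1, 10.0]
gripper_width: 0.457
grasp_force: 42.5
```

>>> step_arm:
  increments:
    - [[0, 0, 0, 0, 0, 0, 0], [0.15, 0, 0, 0, 0, 0, 0], [0.15, 0, 0, 0, 0, 0, 0], [0.15, 0, 0, 0, 0, 0, 0], [0.15, 0, 0, -15, 0, 0, 0], [0.15, 0, 0, -45, 0, 0, 0], [0.15, 0, 0, -85, 0, 0, 0], [0.15, 0, 0, -125, 0, 0, 0], [0.15, 0, 0, -165, 0, 0, 0], [0.15, 0, 0, -205, 0, 0, 0]]

```text
t: 14.32
eef_pos: [0.624, -0.0691, 0.2584]
tool_rot: [-0.0, 0.995, 0.096, -0.0]
contact_force: [0.9, -0.2, 0.3]
gripper_width: 0.577
grasp_force: 0.0
```

>>> step_arm:
  increments:
    - [[0.15, 0, -15, -40, 0, 0, -7], [0.15, 0, -30, -70, 0, 0, -14], [0.15, 0, -50, -80, 0, 0, -21], [0.15, 0, -80, -80, 0, 0, -28], [0.15, 0, -110, -80, 0, 0, -35], [0.15, 0, -140, -80, 0, 0, -42], [0.15, 0, -170, -80, 0, 0, -49], [0.15, 0, -200, -80, 0, 0, -56], [0.15, 0, -230, -80, 0, 0, -63], [0.15, 0, -260, -80, 0, 0, -70]]

```text
t: 15.15
eef_pos: [0.574, 0.1873, 0.3365]
tool_rot: [0.0, 0.758, 0.652, -0.0]
contact_force: [1.1, 0.8, -0.2]
gripper_width: 0.578
grasp_force: 0.0
```

Run:
```python
from h import *
go([.59,.25,.34],180)
```

```text
go [0.59 0.25 0.34] 180 -> shift [64.4  6.5 -3.5] turn [ -0.    0.  -98.6]
```

>>> step_arm:
  increments:
    - [[0.3, 6, 1, 0, 0, 0, -7], [0.3, 12, 1, 0, 0, 0, -14], [0.3, 18, 2, 0, 0, 0, -21], [0.3, 25, 3, 0, 0, 0, -28], [0.3, 31, 3, 0, 0, 0, -35], [0.3, 38, 4, 0, 0, 0, -42], [0.3, 45, 5, 0, 0, 0, -49], [0.3, 51, 5, 0, 0, 0, -56], [0.3, 58, 6, 0, 0, 0, -63], [0.3, 64, 6, -3, 0, 0, -70]]

```text
t: 15.98
eef_pos: [0.5903, 0.2483, 0.3387]
tool_rot: [-0.0, 0.247, 0.969, -0.0]
contact_force: [-0.2, -0.6, -0.1]
gripper_width: 0.647
grasp_force: 0.0
```

>>> step_arm:
  increments:
    - [[0.3, 0, 0, 0, 0, 0, -7], [0.3, 0, 0, 0, 0, 0, -14], [0.3, 0, 0, 0, 0, 0, -21], [0.3, 0, 0, 0, 0, 0, -28.6], [0.3, 0, 0, 0, 0, 0, -28.6], [0.3, 0, 0, 0, 0, 0, -28.6]]

```text
t: 16.48
eef_pos: [0.5904, 0.2481, 0.3392]
tool_rot: [-0.0, 0.005, 1.0, 0.0]
contact_force: [-1.1, 0.3, -0.3]
gripper_width: 0.65
grasp_force: 0.0
```

Run:
```python
from h import *
c=save('wrist','w6.png'); print(bot.get_obs()['eef_pos'])
```

```text
[0.59038639 0.24813172 0.33929915]
```

View pics/w6.png

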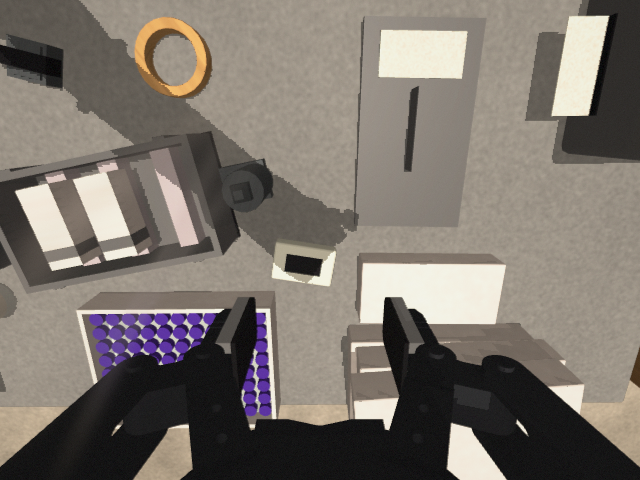

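Both cartons lie on rails 2 and 1. Lid plate corners are about (371,16),(486,18),(460,227),(357,226), and the rib's dark side runs (410,88)-(419,87) to (405,171)-(411,171).

Run:
```python
from h import *
w=load('w6');t=load('top0');s=load('scene0')
P=rect(w,[(371,16),(486,18),(460,227),(358,226)],.016,'lid plate w')
rect(t,[(112,214),(169.5,214),(167.5,313),(111,312)],.016,'lid plate t')
print('rib top edge z.051',onz(w,[(419,87),(411,171)],.051).round(4).tolist())
print('rib bottom edge z.016',onz(w,[(410,88),(405,171)],.016).round(4).tolist())
print('rib top-view', onz(t,[(139,243.5),(141.5,282)],.051).round(4).tolist())
h=.016
C=[(-.07,-.124,h),(-.07,.124,h),(.07,.124,h),(.07,-.124,h)]
fit(list(zip([w]*4,C,[(371,16),(486,18),(460,227),(358,226)]))[:0]+[(w,(.07,-.124,h),(371,16)),(w,(-.07,-.124,h),(371,16))][:0]+[(w,m,u) for m,u in zip([(-.07,-.124,h),(.07,-.124,h),(.07,.124,h),(-.07,.124,h)],[(371,16),(486,18),(460,227),(358,226)])],[.52,.36,-90])
for c,k in((w,'w'),):
    print('carton ht', )
```

```text
lid plate w ctr [0.5162 0.3728] sides [0.1318 0.2479 0.1385 0.2486] yaw 88.6
lid plate t ctr [0.5158 0.3646] sides [0.1453 0.247  0.1408 0.245 ] yaw -91.6
rib top edge z.051 [[0.4694, 0.3614, 0.051], [0.562, 0.3586, 0.051]]
rib bottom edge z.016 [[0.4669, 0.3596, 0.016], [0.5658, 0.3597, 0.016]]
rib top-view [[0.5612, 0.3549, 0.051], [0.4675, 0.3481, 0.051]]
fit [  0.5149   0.26   -89.9186] res [[17.3, 0.2], [-220.0, 0.0], [-183.3, 0.1], [21.9, -0.2]]
carton ht
```

Run:
```python
from h import *
go([.516,.3675,.12],179.5)
```

```text
go [0.516  0.3675 0.12  ] 179.5 -> shift [ 75.5 118.6 219.3] turn [ 0.  -0.  -0.1]
```

>>> step_arm:
  increments:
    - [[0, 20, 35, 10, 0, 0, 0], [0, 45, 70, 20, 0, 0, 0], [0, 65, 100, 45, 0, 0, 0], [0, 75, 118, 85, 0, 0, 0], [0, 75, 118, 125, 0, 0, 0], [0, 75, 118, 165, 0, 0, 0], [0, 75, 118, 200, 0, 0, 0], [0, 75, 118, 219, 0, 0, 0], [0, 75, 118, 219, 0, 0, 0], [0, 75, 118, 219, 0, 0, 0]]

```text
t: 17.37
eef_pos: [0.5158, 0.3666, 0.1202]
tool_rot: [-0.001, 0.004, 1.0, -0.0]
contact_force: [0.2, 0.9, 0.4]
gripper_width: 0.497
grasp_force: 0.0
```

Run:
```python
from h import *
c=save('wrist','w7.png');cv2.imwrite('pics/w7c.png',c['image'][:,120:520,::-1])
go([.516,.3675,.024],179.5)
```

```text
go [0.516  0.3675 0.024 ] 179.5 -> shift [ 0.6 -0.2 97.9] turn [0.1 0.1 0.1]
```

View pics/w7c.png

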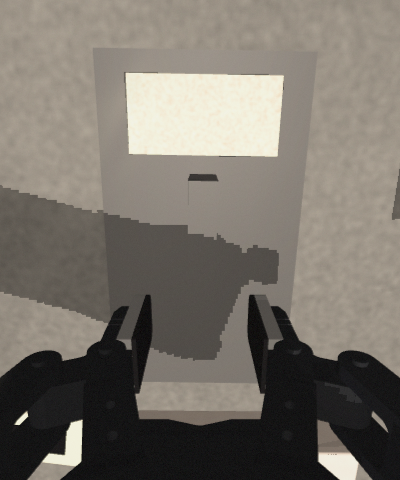

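The rib end, centred at column 323 (full image), sits between the fingers. Descend and grip.

>>> step_arm:
  increments:
    - [[0, 0, 0, 40, 0, 0, 0], [0, 0, 0, 75, 0, 0, 0], [0, 0, 0, 94, 0, 0, 0], [0, 0, 0, 94, 0, 0, 0], [-1, 0, 0, 94, 0, 0, 0], [-1, 0, 0, 94, 0, 0, 0], [-1, 0, 0, 94, 0, 0, 0], [-1, 0, 0, 94, 0, 0, 0], [-1, 0, 0, 94, 0, 0, 0], [-1, 0, 0, 94, 0, 0, 0]]
  force: 90

```text
t: 18.25
eef_pos: [0.5176, 0.3686, 0.0299]
tool_rot: [0.002, 0.003, 1.0, 0.002]
contact_force: [0.0, 0.1, 7.7]
gripper_width: 0.189
grasp_force: 89.4
```

>>> step_arm:
  increments:
    - [[-1, 0, 0, 0, 0, 0, 0], [-1, 0, 0, 0, 0, 0, 0], [-1, 0, 0, -20, 0, 0, 0], [-1, 0, 0, -50, 0, 0, 0], [-1, 0, 0, -85, 0, 0, 0], [-1, 0, 0, -120, 0, 0, 0], [-1, 0, 0, -160, 0, 0, 0], [-1, 0, 0, -200, 0, 0, 0], [-1, 0, 0, -230, 0, 0, 0], [-1, 0, 0, -230, 0, 0, 0]]

```text
t: 19.08
eef_pos: [0.5176, 0.3701, 0.2654]
tool_rot: [0.005, 0.003, 1.0, 0.004]
contact_force: [-0.7, 2.0, -2.9]
gripper_width: 0.188
grasp_force: 88.7
```

Run:
```python
from h import *
print(bot.get_obs()['contact_force'])
go([.607,-.002,.26],101)
```

```text
[-0.73970328  2.00360266 -2.90673953]
go [ 0.607 -0.002  0.26 ] 101 -> shift [ -91.5 -371.6    3.3] turn [ 0.8  0.2 78.7]
```

>>> step_arm:
  increments:
    - [[-1, -9, -37, 0, 0, 0, 7], [-1, -18, -74, 0, 0, 0, 14], [-1, -27, -111, 0, 0, 0, 21], [-1, -36, -148, 0, 0, 0, 28], [-1, -45, -185, 0, 0, 0, 35], [-1, -54, -222, 0, 0, 0, 42], [-1, -63, -259, 0, 0, 0, 49], [-1, -72, -297, 0, 0, 0, 56], [-1, -82, -334, 0, 0, 0, 63], [-1, -91, -371, 3, 0, 0, 70]]

```text
t: 19.92
eef_pos: [0.6049, -0.0067, 0.2543]
tool_rot: [0.001, 0.578, 0.816, 0.0]
contact_force: [-0.1, 1.2, -3.9]
gripper_width: 0.188
grasp_force: 89.0
```

>>> step_arm:
  increments:
    - [[-1, 0, 0, 0, 0, 0, 5], [-1, 0, 0, 0, 0, 0, 8.7], [-1, 0, 0, 0, 0, 0, 8.7], [-1, 0, 0, 0, 0, 0, 8.7], [-1, 0, 0, 0, 0, 0, 8.7]]

```text
t: 20.33
eef_pos: [0.6045, -0.004, 0.2536]
tool_rot: [0.0, 0.635, 0.772, -0.0]
contact_force: [-0.8, -0.5, -3.4]
gripper_width: 0.187
grasp_force: 89.1
```

Run:
```python
from h import *
c=save('wrist','w8.png');save('top','top8.png')
go([.607,-.002,.14],101)
```

```text
go [ 0.607 -0.002  0.14 ] 101 -> shift [  1.6   2.7 113.6] turn [ 0.  -0.   0.1]
```

View pics/w8.png

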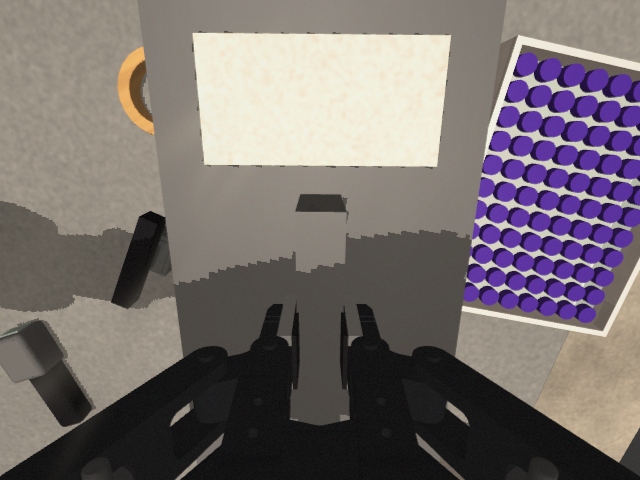

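The lid is held level. The rib end face spans rows 194–211, columns 296–347, and the plate's side edges are symmetric.

Run:
```python
from h import *
w=load('w8');o=bot.get_obs(); q=o['tool_rot'];R=Rot.from_quat([q[1],q[2],q[3],q[0]]); z=o['eef_pos'][2]
for uv,dz in(((296,211),.0211),((346,211),.0211),((301,194.5),-.0139),((341,194.5),-.0139),((140,10),-.0139),((507,10),-.0139),((175,260),-.0139),((467,260),-.0139)):
    print(uv,(R.inv().apply(onz(w,[uv],z+dz)[0]-o['eef_pos'])*1000).round(1))
```

```text
(296, 211) [ 51.3  -8.  -21.1]
(346, 211) [ 51.2   9.5 -21.1]
(301, 194.5) [50.9 -8.  13.9]
(341, 194.5) [50.9  9.8 13.9]
(140, 10) [122.1 -68.4  13.9]
(507, 10) [121.9  72.2  13.9]
(175, 260) [ 20.  -67.7  13.9]
(467, 260) [19.8 69.6 13.9]
```

>>> step_arm:
  increments:
    - [[-1, -2, 2, 30, 0, 0, 0], [-1, -2, 2, 65, 0, 0, 0], [-1, -2, 2, 100, 0, 0, 0], [-1, -2, 2, 113, 0, 0, 0], [-1, -2, 2, 113, 0, 0, 0], [-1, -2, 2, 113, 0, 0, 0]]

```text
t: 20.93
eef_pos: [0.6075, -0.0059, 0.1411]
tool_rot: [-0.0, 0.636, 0.772, 0.0]
contact_force: [0.7, -0.6, -3.3]
gripper_width: 0.19
grasp_force: 89.0
```

Run:
```python
from h import *
print(bot.get_obs()['contact_force'])
go([.6067,-.0056,.114],101)
```

```text
[ 0.68048933 -0.5630936  -3.26003326]
go [ 0.6067 -0.0056  0.114 ] 101 -> shift [ 0.5 -0.7 27.1] turn [-0. -0.  0.]
```

>>> step_arm:
  increments:
    - [[-1, 0, 0, 8, 0, 0, 0], [-1, 0, 0, 15, 0, 0, 0], [-1, 0, 0, 20, 0, 0, 0], [-1, 0, 0, 24, 0, 0, 0], [-1, 0, 0, 26, 0, 0, 0], [-1, 0, 0, 26, 0, 0, 0]]

```text
t: 21.43
eef_pos: [0.6069, -0.0065, 0.1141]
tool_rot: [-0.0, 0.636, 0.771, -0.0]
contact_force: [0.2, 0.4, -3.8]
gripper_width: 0.186
grasp_force: 89.3
```

>>> step_arm:
  increments:
    - [[-1, 0, 0, 1.5, 0, 0, 0], [-1, 0, 0, 3, 0, 0, 0], [-1, 0, 0, 3, 0, 0, 0]]

```text
t: 21.68
eef_pos: [0.6076, -0.0063, 0.112]
tool_rot: [0.0, 0.636, 0.771, 0.0]
contact_force: [0.5, -0.2, -1.7]
gripper_width: 0.188
grasp_force: 89.4
```

>>> step_arm:
  increments:
    - [[-1, 0, 0, 1.5, 0, 0, 0], [-1, 0, 0, 1.5, 0, 0, 0]]

```text
t: 21.85
eef_pos: [0.6076, -0.0063, 0.1119]
tool_rot: [0.001, 0.636, 0.771, -0.0]
contact_force: [-5.5, -1.2, 10.8]
gripper_width: 0.188
grasp_force: 91.2
```

>>> step_arm:
  increments:
    - [[-0.3, 0, 0, 0, 0, 0, 0], [0, 0, 0, 0, 0, 0, 0], [0, 0, 0, 0, 0, 0, 0], [0, 0, 0, 0, 0, 0, 0], [0, 0, 0, -10, 0, 0, 0], [0, 0, 0, -40, 0, 0, 0], [0, 0, 0, -80, 0, 0, 0], [0, 0, 0, -120, 0, 0, 0], [0, 0, 0, -160, 0, 0, 0], [0, 0, 0, -200, 0, 0, 0]]

```text
t: 22.68
eef_pos: [0.6068, -0.0061, 0.3128]
tool_rot: [0.0, 0.636, 0.772, 0.0]
contact_force: [0.1, -0.7, 0.6]
gripper_width: 0.494
grasp_force: 0.0
```

Run:
```python
from h import *
go([.40,-.17,.30],12)
```

```text
go [ 0.4  -0.17  0.3 ] 12 -> shift [-121.5 -234.3   12.7] turn [ 0. -0. 89.]
```

Run:
```python
from h import *
go([.53,-.21,.33],77)
```

```text
go [ 0.53 -0.21  0.33] 77 -> shift [-185.5 -114.3  -17.3] turn [ 0. -0. 24.]
```

>>> step_arm:
  increments:
    - [[0, -20, -30, -10, 0, 0, 5], [0, -60, -40, -17, 0, 0, 10], [0, -100, -60, -17, 0, 0, 15], [0, -140, -80, -17, 0, 0, 20], [0, -170, -100, -17, 0, 0, 24], [0, -185, -114, -17, 0, 0, 24], [0, -185, -114, -17, 0, 0, 24], [0, -185, -114, -17, 0, 0, 24], [0, -185, -114, -17, 0, 0, 24]]

```text
t: 23.43
eef_pos: [0.531, -0.2083, 0.3276]
tool_rot: [0.0, 0.782, 0.623, 0.001]
contact_force: [0.1, -0.4, 0.1]
gripper_width: 0.502
grasp_force: 0.0
```

Run:
```python
from h import *
c=save('wrist','w9.png'); print(bot.get_obs()['eef_pos'])
```

```text
[ 0.5311898  -0.20775712  0.32753735]
```

View pics/w9.png

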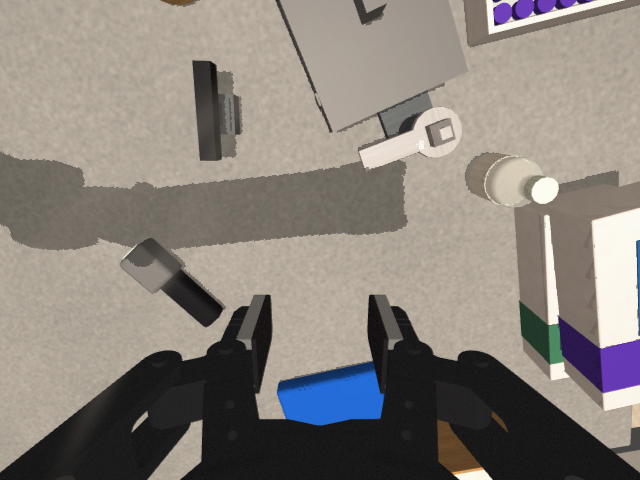

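The lid is on. The key bar's top face is about (193..215, 62..160), the shaft's top square about (441,131), and the arm points to (365,160). I'll use brightness profiles to get the bar exactly.

Run:
```python
from h import *
g=cv2.cvtColor(cv2.imread('pics/w9.png'),cv2.COLOR_BGR2GRAY)
for r in (66,80,100,120,140,148,154,158): print(r,g[r,186:246:2].tolist())
for c in (198,203,208,213,217): print(c,g[56:70:1,c].tolist(),g[140:166,c].tolist())
print('shaft');
for r in range(116,148,2): print(r,g[r,424:462:2].tolist())
```

```text
66 [172, 173, 172, 137, 48, 49, 48, 45, 48, 48, 48, 50, 33, 15, 15, 109, 173, 169, 172, 175, 174, 171, 175, 172, 171, 174, 171, 174, 173, 169]
80 [165, 170, 169, 170, 50, 47, 49, 51, 50, 50, 52, 52, 50, 23, 24, 34, 105, 105, 107, 104, 107, 112, 110, 119, 170, 165, 168, 172, 170, 168]
100 [171, 170, 170, 169, 160, 57, 58, 57, 61, 61, 62, 63, 64, 52, 49, 48, 67, 78, 82, 93, 121, 116, 125, 121, 75, 78, 87, 124, 169, 172]
120 [170, 164, 161, 163, 165, 145, 74, 73, 72, 72, 71, 73, 74, 73, 57, 57, 57, 70, 77, 86, 123, 121, 91, 122, 104, 70, 69, 114, 172, 175]
140 [167, 165, 164, 164, 170, 168, 110, 63, 64, 63, 64, 64, 64, 68, 65, 56, 59, 73, 114, 113, 115, 113, 112, 112, 106, 165, 168, 167, 172, 176]
148 [162, 165, 168, 168, 169, 169, 159, 59, 62, 60, 64, 64, 67, 68, 71, 61, 59, 63, 114, 114, 115, 111, 107, 106, 112, 130, 171, 176, 182, 179]
154 [171, 169, 169, 168, 167, 169, 161, 58, 60, 60, 65, 67, 68, 74, 73, 61, 59, 56, 114, 112, 107, 106, 109, 109, 108, 127, 170, 174, 171, 168]
158 [173, 169, 169, 170, 169, 166, 169, 58, 59, 62, 66, 70, 72, 72, 73, 63, 57, 53, 171, 171, 171, 174, 177,
[... 1831 characters left out ...]
, 213, 212]
134 [221, 209, 87, 89, 134, 139, 136, 143, 155, 222, 223, 224, 223, 221, 194, 168, 215, 214, 210]
136 [224, 212, 87, 84, 125, 135, 141, 139, 151, 223, 221, 220, 223, 220, 191, 148, 213, 215, 208]
138 [223, 217, 118, 85, 102, 135, 136, 140, 131, 225, 224, 213, 168, 133, 135, 141, 211, 216, 189]
140 [222, 221, 180, 85, 84, 130, 137, 136, 140, 155, 134, 132, 135, 142, 170, 217, 211, 213, 172]
142 [221, 221, 213, 83, 78, 134, 131, 136, 137, 133, 134, 151, 190, 216, 214, 218, 212, 208, 175]
144 [223, 223, 218, 88, 78, 112, 132, 132, 137, 177, 218, 213, 217, 215, 215, 220, 212, 175, 176]
146 [216, 222, 218, 160, 106, 105, 153, 217, 210, 213, 219, 213, 217, 216, 216, 219, 181, 179, 177]
```

Run:
```python
from h import *
w=load('w9');t=load('top0')
uv=[(193,61),(210,61.5),(215.5,160),(200,160)]
P=rect(w,uv,.068,'bar')
v=P[2]+P[3]-P[0]-P[1]; print('bar yaw',np.degrees(np.arctan2(v[1],v[0])))
# triangulate bar height w9 vs w1 : far/near ends mid
w1=load('w1')
print('shaft',onz(w,[(446.5,132.5)],.136),'shaft sides')
S=onz(w,[(440,129.5),(450.5,126),(453.5,137),(443,140)],.136)[:,:2]; d=np.diff(S,axis=0); print(S.mean(0),np.linalg.norm(d,axis=1),np.degrees(np.arctan2(d[:,1],d[:,0])))
g4=load('w4'); print('tri shaft',tri([(w,(446.5,132.5)),(g4,(513.5,91.5))]))
```

```text
bar ctr [ 0.4342 -0.0878] sides [0.0173 0.0985 0.0171 0.0989] yaw -13.8
bar yaw -104.80598290111232
shaft [[ 0.65978595 -0.160421    0.136     ]] shaft sides
[ 0.65993758 -0.16103074] [0.0095741  0.01016431 0.00957491] [   5.09693991  -81.32636543 -177.29339047]
tri shaft [ 0.66017896 -0.16045415  0.13203025]
```

Run:
```python
from h import *
go([.4342,-.0878,.13],75.2)
```

```text
go [ 0.4342 -0.0878  0.13  ] 75.2 -> shift [  95.1 -121.4  197.5] turn [ 0.  -0.1  1.9]
```

>>> step_arm:
  increments:
    - [[0, 20, -26, 30, 0, 0, 2], [0, 45, -55, 60, 0, 0, 2], [0, 68, -85, 90, 0, 0, 2], [0, 95, -121, 125, 0, 0, 2], [0, 95, -121, 160, 0, 0, 2], [0, 95, -121, 197, 0, 0, 2], [0, 95, -121, 197, 0, 0, 2], [0, 95, -121, 197, 0, 0, 2]]

```text
t: 24.15
eef_pos: [0.4314, -0.0872, 0.1273]
tool_rot: [-0.003, 0.792, 0.61, -0.002]
contact_force: [0.4, 0.8, 0.6]
gripper_width: 0.501
grasp_force: 0.0
```

Run:
```python
from h import *
go([.4342,-.0878,.038],75.2)
```

```text
go [ 0.4342 -0.0878  0.038 ] 75.2 -> shift [ 0.1  3.4 89.3] turn [-0.4 -0.   0. ]
```

>>> step_arm:
  increments:
    - [[0, 0, 1, 35, 0, 0, 0], [0, 0, 1, 65, 0, 0, 0], [0, 0, 1, 84, 0, 0, 0], [0, 0, 1, 86, 0, 0, 0], [0, 0, 1, 86, 0, 0, 0]]

```text
t: 24.57
eef_pos: [0.4359, -0.0893, 0.0444]
tool_rot: [-0.0, 0.793, 0.609, 0.0]
contact_force: [0.0, 0.3, 1.0]
gripper_width: 0.497
grasp_force: 0.0
```

Run:
```python
from h import *
print(bot.get_obs()['contact_force']);go([.4342,-.0878,.038],75.2)
```

```text
[0.02376046 0.26322943 1.00957865]
go [ 0.4342 -0.0878  0.038 ] 75.2 -> shift [ 1.  -2.   6.5] turn [-0.  -0.  -0.2]
```

>>> step_arm:
  increments:
    - [[0, 1, -1, 3, 0, 0, 0], [0, 1, -1, 5, 0, 0, 0], [-1, 1, -1, 5, 0, 0, 0], [-1, 1, -1, 5, 0, 0, 0], [-1, 1, -1, 5, 0, 0, 0], [-1, 1, -1, 5, 0, 0, 0], [-1, 1, -1, 5, 0, 0, 0], [-1, 1, -1, 5, 0, 0, 0]]
  force: 90

```text
t: 25.23
eef_pos: [0.4347, -0.089, 0.0398]
tool_rot: [0.001, 0.794, 0.608, 0.0]
contact_force: [-2.1, 0.8, 6.4]
gripper_width: 0.196
grasp_force: 88.2
```

>>> step_arm:
  increments:
    - [[-1, 0, 0, -20, 0, 0, 0], [-1, 0, 0, -50, 0, 0, 0], [-1, 0, 0, -85, 0, 0, 0], [-1, 0, 0, -125, 0, 0, 0], [-1, 0, 0, -165, 0, 0, 0], [-1, 0, 0, -180, 0, 0, 0], [-1, 0, 0, -180, 0, 0, 0]]

```text
t: 25.82
eef_pos: [0.4368, -0.0892, 0.2232]
tool_rot: [0.003, 0.794, 0.608, 0.002]
contact_force: [0.9, -0.8, -2.7]
gripper_width: 0.196
grasp_force: 88.4
```

Run:
```python
from h import *
go([.6595,-.161,.23],101)
```

```text
go [ 0.6595 -0.161   0.23  ] 101 -> shift [-11.4 233.8  -4.8] turn [  0.5   0.1 -26.1]
```

>>> step_arm:
  increments:
    - [[-1, -1, 33, -5, 0, 0, -4], [-1, -3, 66, -5, 0, 0, -8], [-1, -5, 99, -5, 0, 0, -12], [-1, -7, 132, -5, 0, 0, -16], [-1, -8, 165, -5, 0, 0, -20], [-1, -10, 200, -5, 0, 0, -24], [-1, -11, 234, -5, 0, 0, -26.1], [-1, -11, 234, -5, 0, 0, -26.1], [-1, -11, 234, -5, 0, 0, -26.1]]

```text
t: 26.57
eef_pos: [0.6575, -0.1604, 0.221]
tool_rot: [-0.002, 0.636, 0.772, -0.0]
contact_force: [0.2, 0.2, -2.1]
gripper_width: 0.197
grasp_force: 88.6
```

Run:
```python
from h import *
go([.6595,-.161,.18],101)
c=save('wrist','w10.png'); s=save('scene','s10.png')
A=c['image'][150:450,170:470]; p=proj(load('s10'),[.66,-.161,.15])[0].astype(int); print(p)
B=cv2.resize(s['image'][max(p[1]-75,0):p[1]+75,p[0]-75:p[0]+75],(500,500),interpolation=cv2.INTER_CUBIC)
A=cv2.copyMakeBorder(A,0,200,0,0,cv2.BORDER_CONSTANT)
cv2.imwrite('pics/m10.png',np.hstack([A,B])[:,:,::-1])
```

```text
go [ 0.6595 -0.161   0.18  ] 101 -> shift [-1.   1.9 41. ] turn [-0.2 -0.1  0. ]
[247 232]
```

View pics/m10.png

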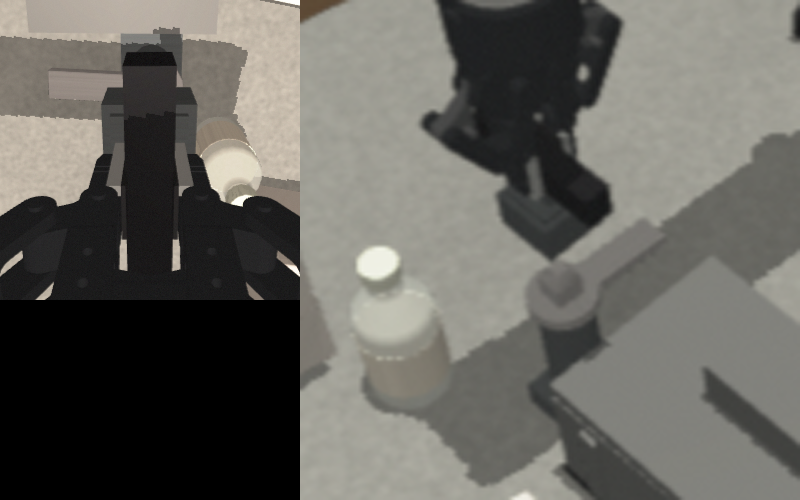

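The key is held upright above the shaft. In the wrist image the bar's end is at row ~217, columns 293–346.

Run:
```python
from h import *
w=load('w10');o=bot.get_obs(); q=o['tool_rot'];R=Rot.from_quat([q[1],q[2],q[3],q[0]]); z=o['eef_pos'][2]
g=cv2.cvtColor(cv2.imread('pics/w10.png'),cv2.COLOR_BGR2GRAY); print(g[190:245,320].tolist()); print(g[230,260:380:2].tolist()); print(g[250,264:380:2].tolist())
for uv,dz in(((293,217),.0282),((346,217),.0282),((296,202),.0042),((344,202),.0042),((273,238),-.0118),((366,238),-.0118)):
    print(uv,(R.inv().apply(onz(w,[uv],z+dz)[0]-o['eef_pos'])*1000).round(1))
```

```text
[130, 129, 130, 126, 66, 49, 51, 50, 53, 53, 52, 48, 20, 23, 22, 22, 22, 21, 21, 19, 17, 18, 20, 15, 20, 23, 45, 53, 52, 51, 52, 51, 52, 51, 49, 52, 50, 49, 50, 51, 51, 51, 51, 48, 52, 50, 47, 48, 50, 51, 47, 50, 50, 49, 49]
[143, 146, 145, 145, 146, 145, 145, 146, 146, 145, 146, 146, 144, 144, 145, 144, 135, 51, 48, 50, 52, 50, 47, 50, 48, 51, 50, 50, 53, 50, 51, 51, 51, 49, 49, 50, 49, 50, 51, 51, 49, 50, 53, 92, 146, 148, 124, 116, 117, 115, 114, 117, 117, 123, 121, 122, 120, 124, 124, 119]
[157, 134, 133, 137, 107, 50, 51, 49, 50, 49, 48, 48, 48, 49, 47, 45, 47, 50, 49, 48, 46, 49, 49, 48, 48, 46, 48, 48, 47, 45, 47, 48, 48, 48, 47, 46, 47, 49, 50, 48, 47, 50, 49, 47, 49, 48, 49, 49, 50, 48, 50, 117, 118, 119, 120, 121, 119, 120]
(293, 217) [ 49.9  -7.1 -28.1]
(346, 217) [ 49.9  10.2 -28.2]
(296, 202) [50.2 -7.6 -4.1]
(344, 202) [50.1 11.2 -4.2]
(273, 238) [ 30.6 -19.5  11.9]
(366, 238) [30.5 22.5 11.8]
```

>>> step_arm:
  increments:
    - [[-1, -1, 1, 10, 0, 0, 0], [-1, -1, 1, 25, 0, 0, 0], [-1, -1, 1, 38, 0, 0, 0], [-1, -1, 1, 38, 0, 0, 0], [-1, -1, 1, 38, 0, 0, 0]]

```text
t: 27.08
eef_pos: [0.6573, -0.1609, 0.1849]
tool_rot: [-0.001, 0.636, 0.772, -0.001]
contact_force: [0.2, 0.3, -0.8]
gripper_width: 0.196
grasp_force: 88.7
```

Run:
```python
from h import *
print(bot.get_obs()['contact_force']);go([.6592,-.1605,.151],101)
```

```text
[ 0.22992608  0.31946739 -0.83342705]
go [ 0.6592 -0.1605  0.151 ] 101 -> shift [ 0.1  2.  33.9] turn [-0.1 -0.   0.1]
```

>>> step_arm:
  increments:
    - [[-1, 0, 1.5, 6, 0, 0, 0], [-1, 0, 1.5, 12, 0, 0, 0], [-1, 0, 1.5, 17, 0, 0, 0], [-1, 0, 1.5, 17, 0, 0, 0]]

```text
t: 27.42
eef_pos: [0.6594, -0.1607, 0.1678]
tool_rot: [-0.001, 0.636, 0.772, -0.0]
contact_force: [-0.4, 0.8, -2.5]
gripper_width: 0.196
grasp_force: 88.7
```

Run:
```python
from h import *
o=bot.get_obs();print(o['contact_force'],o['torque']);go([.6592,-.1605,.151],101)
```

```text
[-0.38654232  0.77626016 -2.53737799] [-0.02795552  0.01351873  0.00163435]
go [ 0.6592 -0.1605  0.151 ] 101 -> shift [ 0.2 -0.1 16.8] turn [-0.1 -0.   0.1]
```

>>> step_arm:
  increments:
    - [[-1, 0, 0, 3, 0, 0, 0], [-1, 0, 0, 6, 0, 0, 0], [-1, 0, 0, 9, 0, 0, 0], [-1, 0, 0, 9, 0, 0, 0]]

```text
t: 27.75
eef_pos: [0.6597, -0.1607, 0.1593]
tool_rot: [-0.0, 0.636, 0.772, -0.0]
contact_force: [-0.4, 0.1, -1.6]
gripper_width: 0.194
grasp_force: 88.7
```

>>> step_arm:
  increments:
    - [[-1, 0, 0, 3, 0, 0, 0], [-1, 0, 0, 6, 0, 0, 0], [-1, 0, 0, 7.5, 0, 0, 0], [-1, 0, 0, 7.5, 0, 0, 0]]

```text
t: 28.08
eef_pos: [0.6599, -0.1607, 0.152]
tool_rot: [-0.0, 0.636, 0.772, -0.0]
contact_force: [-0.7, 0.3, -2.3]
gripper_width: 0.196
grasp_force: 88.8
```

>>> step_arm:
  increments:
    - [[-1, 0, 0, 1, 0, 0, 0], [-1, 0, 0, 2, 0, 0, 0], [-1, 0, 0, 2, 0, 0, 0]]

```text
t: 28.33
eef_pos: [0.66, -0.1608, 0.1509]
tool_rot: [0.0, 0.636, 0.772, -0.0]
contact_force: [-2.7, -0.4, 1.1]
gripper_width: 0.194
grasp_force: 89.2
```

>>> step_arm:
  increments:
    - [[-1, 0, 0, 0, 0, 0, 6], [-1, 0, 0, 0, 0, 0, 12], [-1, 0, 0, 0, 0, 0, 18], [-1, 0, 0, 0, 0, 0, 24], [-1, 0, 0, 0, 0, 0, 30], [-1, 0, 0, 0, 0, 0, 35], [-1, 0, 0, 0, 0, 0, 40], [-1, 0, 0, 0, 0, 0, 45], [-1, 0, 0, 0, 0, 0, 45], [-1, 0, 0, 0, 0, 0, 45]]

```text
t: 29.17
eef_pos: [0.6595, -0.1611, 0.1509]
tool_rot: [0.0, 0.882, 0.471, -0.001]
contact_force: [-4.6, -0.6, 5.9]
gripper_width: 0.192
grasp_force: 89.5
```

Run:
```python
from h import *
o=bot.get_obs();print(o['contact_force'],o['torque']);go([.6598,-.1607,.151],11)
```

```text
[-4.61224465 -0.55765429  5.86421855] [-0.22582569  1.24344634 -0.00315512]
go [ 0.6598 -0.1607  0.151 ] 11 -> shift [ 0.5  0.1 -0.1] turn [ 0.   0.1 45.2]
```

>>> step_arm:
  increments:
    - [[-1, 0, 0, 0, 0, 0, 6], [-1, 0, 0, 0, 0, 0, 12], [-1, 0, 0, 0, 0, 0, 18], [-1, 0, 0, 0, 0, 0, 24], [-1, 0, 0, 0, 0, 0, 30], [-1, 0, 0, 0, 0, 0, 36], [-1, 0, 0, 0, 0, 0, 42], [-1, 0, 0, 0, 0, 0, 46], [-1, 0, 0, 0, 0, 0, 46]]

```text
t: 29.92
eef_pos: [0.6591, -0.1612, 0.1509]
tool_rot: [0.0, 0.996, 0.087, -0.001]
contact_force: [-5.7, -1.4, 5.6]
gripper_width: 0.195
grasp_force: 89.7
```

Run:
```python
from h import *
o=bot.get_obs();print(o['contact_force'],o['torque'],o['joint_torque'][6]);go([.6598,-.1607,.151],11)
```

```text
[-5.72110617 -1.41033327  5.59698585] [-0.28083882  1.50933686 -0.04797386] -0.8292507939040661
go [ 0.6598 -0.1607  0.151 ] 11 -> shift [ 0.7 -0.4 -0.1] turn [ 0.   0.1 -1. ]
```

>>> step_arm:
  increments:
    - [[-1, 0, 0, 0, 0, 0, 2], [-1, 0, 0, 0, 0, 0, 4], [-1, 0, 0, 0, 0, 0, 4], [-1, 0, 0, 0, 0, 0, 4]]

```text
t: 30.25
eef_pos: [0.6591, -0.1612, 0.1509]
tool_rot: [0.0, 0.999, 0.054, -0.001]
contact_force: [-6.5, -1.1, 5.6]
gripper_width: 0.196
grasp_force: 89.8
```

Run:
```python
from h import *
o=bot.get_obs();print(o['contact_force'],o['torque'],o['joint_torque'][6]);go([.6598,-.1607,.151],11)
```

```text
[-6.53439902 -1.11978246  5.64707035] [-0.27304285  1.52816289 -0.02045912] -0.010265226010233164
go [ 0.6598 -0.1607  0.151 ] 11 -> shift [ 0.7 -0.4 -0.1] turn [ 0.   0.1 -4.8]
```

>>> step_arm:
  increments:
    - [[-1, 0, 0, 0, 0, 0, 2], [-1, 0, 0, 0, 0, 0, 4], [-1, 0, 0, 0, 0, 0, 5], [-1, 0, 0, 0, 0, 0, 5]]

```text
t: 30.58
eef_pos: [0.6588, -0.161, 0.1509]
tool_rot: [0.0, 1.0, 0.011, -0.001]
contact_force: [-7.4, -0.5, 6.7]
gripper_width: 0.194
grasp_force: 89.9
```

Run:
```python
from h import *
o=bot.get_obs();print(o['contact_force'],o['torque'],o['joint_torque'][6]);go([.6598,-.1607,.151],11)
t=load('top0');c=bot.read_camera('top')['image'];
cv2.imwrite('pics/top11.png',c[:,:,::-1])
```

```text
[-7.4321976  -0.45951192  6.74280014] [-0.19555969  1.78468745  0.27704771] -0.5147715657949448
go [ 0.6598 -0.1607  0.151 ] 11 -> shift [ 1.  -0.2 -0.1] turn [ 0.   0.2 -9.8]
```

>>> step_arm:
  increments:
    - [[-1, 1, 0, 0, 0, 0, -3], [-1, 1, 0, -1, 0, 0, -6], [-1, 1, 0, -1.5, 0, 0, -9], [-1, 1, 0, -1.5, 0, 0, -9]]

```text
t: 30.97
eef_pos: [0.6596, -0.1602, 0.1511]
tool_rot: [-0.001, 0.996, 0.09, -0.002]
contact_force: [-6.1, -0.3, 0.8]
gripper_width: 0.195
grasp_force: 88.8
```

Run:
```python
from h import *
o=bot.get_obs();print(o['contact_force'],o['torque'],o['joint_torque'][6]);go([.6598,-.1607,.151],11)
```

```text
[-6.12349697 -0.3154169   0.79669055] [0.104618   1.44982916 0.02495862] 0.6982415355741978
go [ 0.6598 -0.1607  0.151 ] 11 -> shift [0.1 0.5 0.1] turn [-0.1  0.2 -0.7]
```

>>> step_arm:
  increments:
    - [[-1, 0, 0, -5, 0, 0, 0], [-1, 0, 0, -10, 0, 0, 0], [-1, 0, 0, -15, 0, 0, 0], [-1, 0, 0, -22, 0, 0, 0], [-1, 0, 0, -32, 0, 0, 0], [-1, 0, 0, -60, 0, 0, 0], [-1, 0, 0, -90, 0, 0, 0], [-1, 0, 0, -90, 0, 0, 0]]

```text
t: 31.63
eef_pos: [0.666, -0.1607, 0.251]
tool_rot: [0.002, 0.996, 0.088, 0.007]
contact_force: [2.2, 0.4, -0.0]
gripper_width: 0.193
grasp_force: 88.8
```

Run:
```python
from h import *
o=bot.get_obs();print(o['contact_force'],o['eef_pos'])
# holder: combine views
w3,w4,w2,t=[load(k) for k in('w3','w4','w2','top0')]
go([.576,.162,.24],11)
```

```text
[ 2.18144083  0.40974413 -0.02998698] [ 0.66597858 -0.16071974  0.25104159]
go [0.576 0.162 0.24 ] 11 -> shift [ -32.3 -333.5    9.1] turn [ 0.3 -0.8 -0.9]
```

Run:
```python
from h import *
go([.50,.05,.33],11)
```

```text
go [0.5  0.05 0.33] 11 -> shift [-125.4 -236.1  -81.8] turn [ 0.3 -0.8 -0.9]
```

>>> step_arm:
  increments:
    - [[-1, -15, -20, -30, 0, 0, 0], [-1, -35, -50, -50, 0, 0, 0], [-1, -55, -80, -80, 0, 0, 0], [-1, -75, -110, -80, 0, 0, 0], [-1, -95, -145, -80, 0, 0, 0], [-1, -110, -180, -80, 0, 0, 0], [-1, -122, -215, -80, 0, 0, 0], [-1, -122, -238, -80, 0, 0, 0], [-1, -122, -238, -80, 0, 0, 0], [-1, -122, -238, -80, 0, 0, 0]]

```text
t: 32.47
eef_pos: [0.5, 0.0544, 0.3238]
tool_rot: [-0.0, 0.996, 0.09, 0.002]
contact_force: [0.5, -0.5, -1.4]
gripper_width: 0.193
grasp_force: 88.6
```

Run:
```python
from h import *
c=save('wrist','w11.png'); o=bot.get_obs(); print(o['eef_pos'],o['contact_force'],o['gripper_width'])
A=c['image'][40:480,:]; cv2.imwrite('pics/m11.png',cv2.resize(A,(800,550))[:,:,::-1])
```

```text
[0.50023926 0.05271828 0.32339111] [ 0.29965155 -0.71295296 -0.93706013] 0.19545719611817153
```

View pics/m11.png

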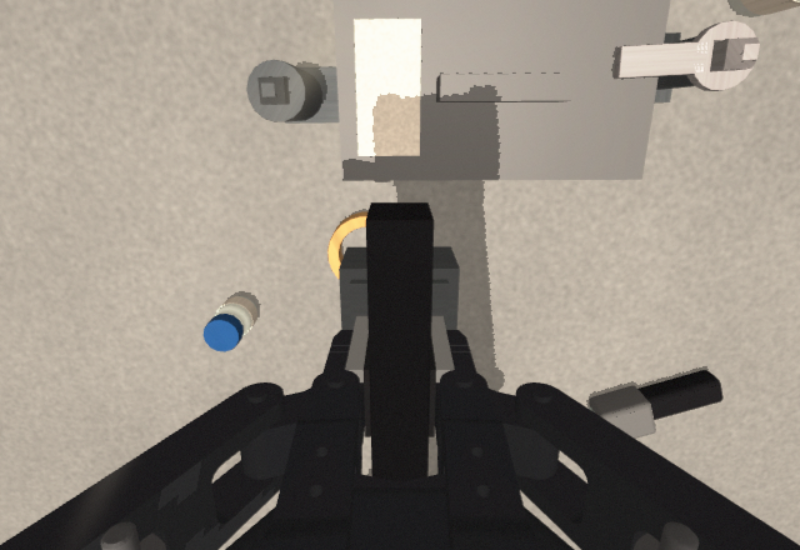

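The latch arm lies over the lid, at display (615–700, 42–78), and the key is held squarely. The holder's stub top is at about display (272,90).

Run:
```python
from h import *
w=load('w11');o=bot.get_obs(); q=o['tool_rot'];R=Rot.from_quat([q[1],q[2],q[3],q[0]]); z=o['eef_pos'][2]
f=lambda p:(p[0]*.8,p[1]*.8+40)
for a,b in(((615,46),(690,42)),((618,78),(690,74))):
    P=onz(w,[f(a),f(b)],.108); v=P[0]-P[1]; print('arm yaw',np.degrees(np.arctan2(v[1],v[0])),P[0])
rib=onz(w,[f((437,101)),f((570,101))],.098); v=rib[0]-rib[1]; print('rib base yaw',np.degrees(np.arctan2(v[1],v[0])))
g=cv2.cvtColor(cv2.imread('pics/w11.png'),cv2.COLOR_BGR2GRAY)
for r in range(94,128,2): print(r,g[r,200:246:2].tolist())
print(g[195:230,320].tolist())
print('disc',onz(w,[f((283,90.5))],.101),'stub',onz(w,[f((273,90))],.123))
for uv,dz in((f((366,223)),.0282),(f((433,223)),.0282),(f((341,283)),-.0118),(f((459,283)),-.0118)):
    print('key',(R.inv().apply(onz(w,[uv],z+dz)[0]-o['eef_pos'])*1000).round(1))
```

```text
arm yaw 102.97273425587329 [ 0.65135309 -0.0797878   0.108     ]
arm yaw 103.1471250021327 [ 0.63059672 -0.08905217  0.108     ]
rib base yaw 100.15662870437981
94 [176, 170, 117, 121, 124, 122, 127, 121, 123, 127, 127, 130, 128, 131, 128, 130, 136, 132, 93, 95, 103, 105, 107]
96 [177, 126, 119, 124, 120, 126, 123, 123, 126, 124, 130, 128, 133, 129, 131, 135, 135, 136, 130, 93, 96, 97, 109]
98 [164, 120, 123, 124, 124, 125, 122, 125, 126, 129, 130, 131, 130, 130, 132, 137, 136, 135, 137, 118, 97, 98, 99]
100 [121, 122, 123, 122, 125, 123, 120, 125, 122, 129, 128, 130, 130, 128, 131, 135, 137, 137, 139, 140, 114, 97, 99]
102 [121, 124, 122, 102, 88, 87, 88, 90, 90, 91, 92, 94, 97, 100, 84, 100, 135, 139, 141, 144, 137, 97, 94]
104 [122, 123, 124, 104, 89, 88, 91, 93, 92, 93, 90, 93, 94, 96, 82, 105, 135, 140, 142, 142, 141, 104, 93]
106 [124, 124, 126, 115, 99, 113, 112, 113, 112, 110, 91, 95, 93, 95, 86, 103, 137, 141, 142, 141, 140, 133, 91]
108 [126, 125, 128, 121, 99, 128, 129, 131, 130, 125, 93, 96, 96, 96, 83, 101, 139, 142, 139, 139, 141, 139, 88]
110 [124, 128, 126, 122, 96, 1
[... 603 characters left out ...]
7, 138, 138, 136, 137, 131, 67]
122 [149, 128, 128, 132, 109, 93, 91, 93, 94, 94, 94, 98, 98, 99, 93, 92, 137, 139, 136, 137, 133, 121, 64]
124 [177, 128, 129, 130, 131, 129, 126, 130, 131, 131, 131, 133, 136, 138, 136, 136, 138, 138, 137, 134, 133, 77, 61]
126 [179, 149, 130, 130, 132, 127, 128, 133, 130, 131, 132, 136, 139, 133, 136, 138, 139, 134, 137, 133, 127, 63, 59]
[117, 116, 118, 118, 117, 116, 109, 41, 20, 20, 21, 17, 20, 17, 15, 25, 19, 18, 20, 17, 17, 25, 28, 24, 25, 27, 21, 26, 28, 26, 26, 30, 30, 26, 26]
disc [[0.57724515 0.16037997 0.101     ]] stub [[0.57621916 0.16208187 0.123     ]]
key [ 49.7 -11.5 -28. ]
key [ 49.7   6.4 -28. ]
key [ 16.9 -24.4  11.8]
key [16.9 19.8 11.9]
```

Run:
```python
from h import *
w=load('w11')
g=cv2.cvtColor(cv2.imread('pics/w11.png'),cv2.COLOR_BGR2GRAY); print(g[112,190:206].tolist(), g[84:100,221].tolist(), g[128:146,221].tolist())
print('stub',onz(w,[(214.4,111.7)],.123)); print('disc',onz(w,[(221.5,112.5)],.101))
for k in('w3','w4'):
    g=cv2.cvtColor(cv2.imread(f'pics/{k}.png'),cv2.COLOR_BGR2GRAY); c=load(k); u,v=proj(c,[.5767,.1655,.123])[0].astype(int)
    print(k,u,v); print(g[v-10:v+12:2,u-14:u+16:2])
go([.576,.1652,.20],11)
```

```text
[180, 181, 181, 180, 178, 178, 171, 144, 126, 124, 126, 128, 128, 127, 126, 125] [177, 175, 173, 166, 115, 126, 126, 125, 127, 128, 127, 129, 129, 129, 129, 129] [133, 137, 135, 136, 137, 135, 133, 133, 134, 136, 180, 180, 179, 176, 175, 177, 179, 179]
stub [[0.57583412 0.1656846  0.123     ]]
disc [[0.57631804 0.16503855 0.101     ]]
w3 158 169
[[163 140 114 115  99  88  82  80  83  77  74  75  70  71  65]
 [164 122 115 114 100  92  88  88  88  84  86  86  82  78  62]
 [166 112 114 113 100  89  88  88  87  84  82  82  80  80  61]
 [162 116 112 114 112  96  94  96  95  83  79  80  78  78  57]
 [163 116 113 115 111 113 113 115 112 105  77  78  80  76  59]
 [163 134 115 112 109 113 116 111 111 108  78  74  76  76  60]
 [164 161 112 110 110 113 112 109 108 107  74  74  73  73  60]
 [163 161 110 111 111 107 111 106 110 108  70  74  70  73  62]
 [159 158 132 110 108  95  91  91  89  96  60  73  73  72  66]
 [160 159 158 114 111  92  75  72  72  72  69  71  68  70  66]
 [163 163 164 157 111 109 110 108 108 112 109 108 100  99  98]]
w4 127 115
[[171 167 107 105 104 103 106 104 103 105  73 107 104 112 106]
 [169 148 105 106  70  70  69  71  69  69  71  72  74  72  68]
 [168 146 107 107  69  71  72  71  72  68  67  68  70  67  71]
 [169 120 109 108  99  99  99 100 100  85  67  70  69  70  69]
 [173 118 109 105 105 108 110 110 108 102  69  71  67  70  70]
 [178 108 107 108 107 110 110 109 108 106  69  69  69  71  70]
 [174 134 106 109 106 108 107 107 107 108  67  68  69  70  70]
 [172 161 108 108 106 107 107 107 107 111  65  67  69  70  71]
 [167 163 108 107 105 105 104 105 107 108  73  57  70  70  70]
 [164 165 107 104 106  68  69  64  66  65  66  68  67  68  73]
 [165 164 135 105 110  87  67  67  66  68  67  67  68  67  70]]
go [0.576  0.1652 0.2   ] 11 -> shift [ 93.9 -97.5 123.7] turn [ 0.  -0.2 -0.9]
```

>>> step_arm:
  increments:
    - [[-1, 30, -30, 0, 0, 0, -1], [-1, 60, -62, 0, 0, 0, -1], [-1, 90, -94, 20, 0, 0, -1], [-1, 94, -98, 55, 0, 0, -1], [-1, 94, -98, 90, 0, 0, -1], [-1, 94, -98, 115, 0, 0, -1], [-1, 94, -98, 120, 0, 0, -1], [-1, 94, -98, 120, 0, 0, -1]]

```text
t: 33.18
eef_pos: [0.5747, 0.1635, 0.2004]
tool_rot: [0.001, 0.995, 0.095, -0.002]
contact_force: [0.2, -0.1, -1.7]
gripper_width: 0.196
grasp_force: 88.7
```

Run:
```python
from h import *
o=bot.get_obs();print(o['contact_force']);go([.5758,.1654,.17],11)
```

```text
[ 0.16806746 -0.05115679 -1.71222688]
go [0.5758 0.1654 0.17  ] 11 -> shift [ 1.5 -1.7 30.4] turn [ 0.   0.2 -0.1]
```

>>> step_arm:
  increments:
    - [[-1, 1, -1.5, 10, 0, 0, 0], [-1, 1, -1.5, 20, 0, 0, 0], [-1, 1, -1.5, 30, 0, 0, 0], [-1, 1, -1.5, 38, 0, 0, 0], [-1, 1, -1.5, 42, 0, 0, 0], [-1, 1, -1.5, 42, 0, 0, 0]]

```text
t: 33.68
eef_pos: [0.5749, 0.1666, 0.1589]
tool_rot: [0.0, 0.995, 0.096, -0.001]
contact_force: [-0.0, 0.9, -1.2]
gripper_width: 0.189
grasp_force: 88.7
```

Run:
```python
from h import *
o=bot.get_obs();print(o['contact_force'],o['torque']);go([.5758,.1654,.141],11)
```

```text
[-0.04233365  0.93815598 -1.24427132] [-1.03749408e-02 -9.60745880e-05 -1.94100494e-02]
go [0.5758 0.1654 0.141 ] 11 -> shift [ 0.7  1.3 17.9] turn [0.  0.1 0.1]
```

>>> step_arm:
  increments:
    - [[-1, 0.5, 1, 3, 0, 0, 0], [-1, 0.5, 1, 6, 0, 0, 0], [-1, 0.5, 1, 9, 0, 0, 0], [-1, 0.5, 1, 9, 0, 0, 0]]

```text
t: 34.02
eef_pos: [0.5759, 0.1659, 0.1505]
tool_rot: [0.0, 0.995, 0.096, -0.0]
contact_force: [-0.2, -0.6, -2.0]
gripper_width: 0.194
grasp_force: 88.7
```

>>> step_arm:
  increments:
    - [[-1, 0, 0, 3, 0, 0, 0], [-1, 0, 0, 6, 0, 0, 0], [-1, 0, 0, 7.5, 0, 0, 0], [-1, 0, 0, 7.5, 0, 0, 0]]

```text
t: 34.35
eef_pos: [0.5759, 0.1659, 0.143]
tool_rot: [0.0, 0.995, 0.096, -0.0]
contact_force: [0.3, 0.0, -2.8]
gripper_width: 0.192
grasp_force: 88.7
```

>>> step_arm:
  increments:
    - [[-1, 0, 0, 1.5, 0, 0, 0], [-1, 0, 0, 3, 0, 0, 0], [-1, 0, 0, 3, 0, 0, 0]]

```text
t: 34.6
eef_pos: [0.5764, 0.1662, 0.1409]
tool_rot: [-0.0, 0.995, 0.096, 0.0]
contact_force: [0.6, -0.5, 1.0]
gripper_width: 0.196
grasp_force: 88.9
```

Seated at 0.141 as expected. Release and rise straight up.

>>> step_arm:
  increments:
    - [[-0.3, 0, 0, 0, 0, 0, 0], [0, 0, 0, 0, 0, 0, 0], [0, 0, 0, 0, 0, 0, 0], [0, 0, 0, 0, 0, 0, 0], [0, 0, 0, -15, 0, 0, 0], [0, 0, 0, -40, 0, 0, 0], [0, 0, 0, -80, 0, 0, 0], [0, 0, 0, -120, 0, 0, 0], [0, -60, 0, -160, 0, 0, 0], [0, -90, 0, -190, 0, 0, 0]]

```text
t: 35.43
eef_pos: [0.5108, 0.1535, 0.3119]
tool_rot: [-0.0, 0.995, 0.096, 0.0]
contact_force: [-0.1, -0.6, 0.4]
gripper_width: 0.498
grasp_force: 0.0
```

>>> step_arm:
  increments:
    - [[0, -60, 60, 0, 0, 0, 0], [0, -60, 60, 0, 0, 0, 0], [0, -60, 60, 0, 0, 0, 0], [0, -60, 60, 0, 0, 0, 0]]

```text
t: 35.77
eef_pos: [0.4626, 0.0805, 0.311]
tool_rot: [0.001, 0.996, 0.094, 0.0]
contact_force: [0.3, -0.1, 0.4]
gripper_width: 0.502
grasp_force: 0.0
```

Run:
```python
from h import *
c=save('wrist','w12.png'); w=load('w12'); g=cv2.cvtColor(cv2.imread('pics/w12.png'),cv2.COLOR_BGR2GRAY)
print(bot.get_obs()['eef_pos'])
# predicted key bar top corners if seated (z .169) ; refine by dark mask
a=np.radians(11);d=np.array([np.cos(a),np.sin(a)]);n=np.array([-d[1],d[0]]);c0=np.array([.576,.1656])
P=np.array([np.r_[c0+s*.05*d+t*.009*n,.169] for s,t in((1,1),(1,-1),(-1,-1),(-1,1))]); uv=proj(w,P); print(uv.round(1).tolist())
u0,v0=uv.min(0).astype(int)-12;u1,v1=uv.max(0).astype(int)+12; print(u0,v0)
m=g[max(v0,0):v1:4,max(u0,0):u1:3]; print(m)
# shaft free (bright top) and latch arm still over the lid
arm=proj(w,[[.66,-.161,.136],[.651,-.11,.108]]).astype(int);print(arm.tolist(),[int(g[v,u]) for u,v in arm if 0<=v<480 and 0<=u<640])
```

```text
[0.46344261 0.08225377 0.31104236]
[[214.5, -23.5], [241.0, -23.7], [250.4, 130.6], [226.9, 130.7]]
202 -35
[[158 155 151 155 151  38  40  41  38  38  42  39  42  23  12 100 153 124
  113 154]
 [157 155 153 152 155  43  43  40  40  41  41  41  42  33  16  79 157 161
  161 152]
 [161 157 154 157 158  41  40  41  41  42  42  41  38  38  10  64 157 150
  157 156]
 [160 156 149 151 158  39  42  39  41  41  41  42  44  40  13  62 155 153
  155 157]
 [161 159 153 161 156  40  40  41  41  41  43  43  43  42  14  46 151 154
  160 160]
 [157 162 158 156 159  42  39  42  42  42  40  42  42  41  14  39 152 150
  154 155]
 [156 164 161 158 161  66  44  42  44  42  42  43  42  44  17  20 157 155
  153 158]
 [154 156 160 160 161  93  43  44  41  43  42  44  44  44  15  17 158 153
  151 157]
 [153 154 157 154 153 146  42  42  43  40  38  42  44  44  10  12 162 160
  154 156]
 [159 156 160 157 117  99  42  42  44  44  43  40  44  45  16  15  66  66
  109 110]
 [162 164 159 152 130 100  41  42  44  41  43  45  44  43  12  16  69  73
  111 110]
 [158 157 167 161 157 105  41  45  42  42  42  47  42  46
[... 1397 characters left out ...]
 158 162 161 159 159 148  71  73  74  75  73  70  67  60  36  84
  155 159]
 [159 156 157 161 156 153 156 148  75  74  74  76  72  67  62  57  31  71
  160 159]
 [159 155 157 161 160 155 155 158  75  77  75  71  69  66  58  56  30  52
  161 159]
 [160 156 156 159 152 152 157 157  74  75  71  70  64  63  56  55  25  39
  158 156]
 [158 160 158 158 158 163 160 155  84  84  81  82  77  72  70  68  49  48
  156 158]
 [160 166 168 160 164 164 164 159 160 159 161 166 157 161 160 163 162 156
  157 161]
 [157 159 159 162 160 156 163 161 156 158 162 167 164 161 159 156 155 157
  157 160]
 [160 159 158 159 155 158 163 163 156 157 164 166 159 160 159 163 168 169
  166 164]]
[[665, 35], [575, 42]] [194]
```

The key bar in the image matches its predicted seated position within about 2 px, and the lid and latch looked right in the last view. Handing in.

```bash
python3 -c "
from station import bot
print(bot.hand_in())"
```

```text
the job is handed in; nothing more can be done
None
```

I handed the job in after 36 s of robot time: both cartons on rails, lid home, latch turned over the lid and key seated on the holder's stub. I don't have the judge's result; the hand-in call returned none.

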